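# Tuck the open seed packet under the holder's weighted arm

## Robot

A 7-joint arm with a two-finger parallel gripper is mounted at the origin on a cart in front of the work surface, level with it; the furniture and walls round the work are solid. World frame = base frame: x ahead of the robot, y to its left, z up, the work surface at z = 0. Lengths are in m, angles in rad, forces in N, time in s.
With the tool pointing down it reaches from about 0.4 to 0.875 m from the base axis. Payload 19.3 kg.
Tool frame: the origin (TCP) lies at the very end of the fingers, on their centre line; the grasp point (between the pads) lies manip.tcp_to_grasp behind it (manip.tcp_to_grasp is the distance from the TCP to the grasp point, in m); x points along the fingers, z is the direction in which the jaws open and shut, and the axes are right-handed (so a half turn about x gives the same grasp; the last joint's range is limited). The gripper opens to 85 mm and grips with 20 to 120 N. Pads are 22 mm wide; open, the fingers measure 114 mm over their backs; the gripper's body (76 mm by 85 mm) begins 54 mm behind the grasp point. The pads swing forward as they close: fully open they stand 13 mm farther back than shut.
Start: joints at [1.138, 0.521, -0.036, 1.599, 0.021, 1.021, -0.113], TCP at [0.222, -0.584, 0.231] pointing down, gripper open.
Joint ranges: [-2.91, 2.91], [-0.3, 2.13], [-1.5, 1.42], [0.17, 2.43], [-1.26, 4.41], [0.16, 1.93], [-2.52, 2.52]. Speed limits (rad/s): [1.89, 1.89, 2.39, 2.39, 3.01, 3.01, 3.01].

## Interface

Orientations are given as a unit quaternion [w, x, y, z].
In Python, from bench import manip gives the robot as it stands.
- The arm moves only by the tool play_rows, never from a script. Its argument "increments" is a list of rows, each an object of numbers: "dx", "dy", "dz": the shift along the world's x, y, z scaled (see below); "wx", "wy", "wz": the turn, a rotation vector about the world's x, y, z scaled (see below); "jaw": the opening, from -1 (shut) to 1 (fully open). A call has 1 to 20 rows; each row shifts and turns the commanded pose from where the row before left it; what a row does not reach is not made up. The controller multiplies each number of a shift by 20 mm and each number of a turn by 8 degrees. A row lasts 1/10 s, in which the tool goes at most 50 mm and 8.59 degrees, less where a joint would pass 70% of its speed; a pose out of reach is approached as far as the arm can. A call with a number of a shift or a turn outside -1 to 1 is refused whole. A call with a gripper value outside its range is refused whole. The fingers move at their own pace and stop on an object; "grip_force" is the grip in N (left out, the last holds). Time passes only in rows, so rows that do not move let the fingers close. It gives the time, the measured TCP pose, the force and the opening at its end, in the units of the state.
- manip.get_state(): the state, without advancing time (a new reading comes with each control period).
- manip.read_camera(name): name is "scene" or "top"; returns (picture, depth): 384x512x3 uint8, blue, green, red; 384x512 float32, m along the optical axis (not along the pixel's ray), 0 where there is no reading.
- manip.camera_info(name): a dict with "K" (3x3 intrinsics, pixels), "rvec" (rotation vector, rad) and "tvec" (3), from world to camera coordinates, as OpenCV has them. Camera axes: x right, y down, z forward; pixel columns grow to the right and rows downward; lengths in m; the calibration is good to about 2 mm. A picture is of the moment at which its call begins. camera_info takes no time and is no camera call.
- manip.hand_in(): hands the job in, once; it reports no verdict.
Trained networks look in the newest picture that a camera, given by its name, has taken for a name from the list of things; names that differ only in an ending like _2 or _b are one class to them, and where a whole thing is asked for, a point or a joint stands for the part that bears it (a point fixed in the world has none). Each returns a list of dicts, best first, with "p" (0 to 1); they miss things now and then, are a little off and sometimes report something else, mostly with a low value. They report only what shows in the picture. A call takes as long as a camera call. They do not tell look-alikes from the thing itself.
- manip.find_in(camera, thing): "centre" ([row, column] in pixels, amid what is visible of it).
- manip.pinpoint(camera, thing): "centre" ([row, column] in pixels: a listed point, or the origin of a listed thing).
The state is a dict: "clock": time; "joints": joint angles; "joint_vel": joint speeds; "joint_efforts": joint torques, N m; "tcp_pos": TCP position; "tcp_rot": TCP orientation; "force": force on the tool from outside, world axes, zero at the start; "torque": the same for the moment, N m; "gripper_width": opening from 0.0 (shut) to 1.0 (fully open).
Only numpy, scipy, OpenCV 4.12 (cv2) and the standard library are available. Lean on these libraries where they do the work, as an engineer would, in place of code of your own. Each camera call takes 0.05 s, during which the arm holds its last target.

## Task

The seed packet lying loose on the worktop has been opened and must not spill when the trays are misted. Slide it up the ramp of the wooden holder and in under the weighted steel arm, flat on top of the packet already there, until it is fully home against the back wall with the arm resting on it. Leave the packet underneath in its place and do not disturb the other things on the worktop.

Things in the scene. Friction and masses are not known exactly. Their poses are not given: they have to be found in the camera images.
- holder: Fixed flat holder of light wood, about 220 x 124 mm. Origin on the worktop below the middle of its well; x points level from the open mouth (ramp side) to the back wall, y across, z up. Side walls 30 mm high, inner faces at y = +-48 mm. Beside the ramp, guides 22 mm high flare out to y = +-57 mm at its foot. Tallest part: the hinge cheeks at the back, 44 mm.
- holder_foot (a point): Middle of the ramp's front edge, on the worktop, at holder x = -136 mm. From here the ramp rises to a crest 13 mm high at holder x = -61 mm; behind it lies the well that holds the packets.
- holder_home (a point): Where the loose packet's centre belongs when fully home on top of the packet in the well: holder x = +1 mm, y = 0, 17.5 mm above the worktop; axes as the holder's. The well's floor is 2.5 mm high and runs from holder x = -58 mm to the back wall's face at +59 mm (wall 26 mm high).
- press_arm: Steel arm, 240 g, hinged across the back of the holder; origin on the hinge axis at holder x = +76 mm, 32 mm high. It falls by its weight and swings up freely. In front of its cross bar a sheet nose, 64 mm wide, slopes up at 25 degrees towards the mouth, tip at holder x = -42 mm, 31 mm high. A packet pushed in over the crest meets the nose from below and lifts the arm (about 3 to 8 N).
- press_bar (a point): Middle of the arm's cross bar (20 mm diameter, 80 mm long), which presses on the pile: at holder x = 0, about 23 mm high with one packet beneath it and 33 mm with two.
- loose_centre (a point): Centre of the loose, opened seed packet: a flat stiff paper packet with a coloured picture, 115 x 85 x 10 mm, 30 g, lying flat on the worktop in front of the ramp, off its line and askew. x along its 115 mm length (either end may go in first), y along its 85 mm width, z up. Too wide and flat to be picked up; it slides easily when pushed by an edge.
- held_centre (a point): Centre of the like packet (115 x 85 x 10 mm) that already lies in the holder's well under the arm; its top is 12.5 mm above the worktop. Axes as for the loose one.
- teaspoon: Teaspoon, 135 x 29 x 10 mm, lying beyond the holder; to be left alone. Origin at its underside.
- tumbler: Glass tumbler, 81 mm across, 92 mm high, standing behind the holder; to be left alone. Origin at the middle of its foot.
- scissors: Scissors, 199 x 87 x 9 mm, lying at the left; to be left alone. Origin at the underside.
- seed_packet_3: Another seed packet, 115 x 85 x 10 mm, lying far left, beyond the scissors; to be left alone. Origin at the middle of its underside.
Not all that is in view belongs to the job. What is shaped like the part that bears held_centre but pink is not meant.

How it is judged:
By the outcome, as a careful person would: the job done as asked, in the order asked, and still so for the second after the job is handed in, with the robot touching nothing.
It also fails if it takes over 64 s, if anything falls off the work surface, if the arm or the gripper's body presses on something with over 40 N, if the wrist force passes 120 N, or if a joint passes its speed limit or range.

## Working session

There is one attempt and no reset: what is moved stays moved. The work goes in short steps, Python scripts to look and compute and a tool call to move; the robot and the scene stay as the last step left them, time stands still between calls to the robot, and variables do not carry over. Pictures are saved under pics/ and viewed, and the job is handed in when it is done.

Besides the shell and the picture viewer there is one more tool, called after "Request:" by a JSON object that holds its "fn" and its "kwargs", one argument or row to a line. play_rows: Moves the arm, as the interface text tells. Its arguments: {"type":"object","properties":{"increments":{"type":"array","items":{"type":"object","properties":{"dx":{"type":"number"},"dy":{"type":"number"},"dz":{"type":"number"},"wx":{"type":"number"},"wy":{"type":"number"},"wz":{"type":"number"},"jaw":{"type":"number"}}}},"grip_force":{"type":"number"}},"required":["increments"]}

```bash
ls; mkdir -p pics; cat > h.py <<'E'
import numpy as np, cv2
from bench import manip
def cam(n):
    i=manip.camera_info(n);R,_=cv2.Rodrigues(np.array(i["rvec"],float));return np.array(i["K"],float),R,np.array(i["tvec"],float).ravel()
def ray(n,rc):
    K,R,t=cam(n);d=R.T@np.linalg.solve(K,[rc[1],rc[0],1.]);return -R.T@t,d
def atz(n,rc,z):
    c,d=ray(n,rc);return c+d*(z-c[2])/d[2]
def proj(n,P):
    K,R,t=cam(n);p=(K@(R@np.atleast_2d(P).T+t[:,None])).T;return p[:,:2]/p[:,2:]
def tri(a,b):
    A=np.zeros((3,3));y=np.zeros(3)
    for n,rc in(a,b):
        c,d=ray(n,rc);d=d/np.linalg.norm(d);M=np.eye(3)-np.outer(d,d);A+=M;y+=M@c
    return np.linalg.solve(A,y)
def cloud(n,dep):
    K,R,t=cam(n);v,u=np.mgrid[:dep.shape[0],:dep.shape[1]]
    p=np.stack([(u-K[0,2])/K[0,0]*dep,(v-K[1,2])/K[1,1]*dep,dep],-1)
    return (p-t)@R
E
python3 - <<'E'
from h import *
for n in("scene","top"):
    im,d=manip.read_camera(n);cv2.imwrite(f"pics/{n}0.png",im);np.save(f"{n}0.npy",d)
    for th in["holder","holder_foot","holder_home","press_bar","loose_centre","held_centre"]:
        for o in manip.pinpoint(n,th)[:3]:print(n,th,np.round(o["centre"],1),round(o["p"],2),np.round(atz(n,o["centre"],{"holder_foot":0,"press_bar":.033,"loose_centre":.01,"held_centre":.0125,"holder_home":.0175}.get(th,0)),3))
s=manip.get_state();print(s);print(manip.tcp_to_grasp)
E
```

```text
pics
scene holder [177.8 326.2] 0.95 [ 0.505 -0.225  0.   ]
scene holder_foot [193.7 302.6] 0.85 [ 0.503 -0.092  0.   ]
scene holder_home [171.2 327.3] 0.58 [ 0.511 -0.238  0.017]
scene press_bar [170.6 322.4] 0.69 [ 0.511 -0.207  0.033]
scene loose_centre [215.5 264. ] 0.98 [0.505 0.09  0.01 ]
scene held_centre [217.2 329. ] 0.94 [ 0.357 -0.022  0.012]
scene held_centre [171.9 325.6] 0.45 [ 0.518 -0.238  0.012]
top holder [201.8 343.6] 0.91 [ 0.505 -0.234  0.   ]
top holder [200.  339.7] 0.42 [ 0.511 -0.222  0.   ]
top holder_foot [197.2 294.8] 0.78 [ 0.516 -0.084  0.   ]
top holder_foot [205.7 138. ] 0.51 [0.48  0.399 0.   ]
top holder_foot [197.8 338.3] 0.24 [ 0.517 -0.218  0.   ]
top holder_home [199.5 339.9] 0.58 [ 0.512 -0.219  0.018]
top holder_home [199.7 340.2] 0.49 [ 0.511 -0.22   0.018]
top holder_home [199.6 367. ] 0.15 [ 0.513 -0.301  0.018]
top press_bar [198.  336.3] 0.67 [ 0.515 -0.204  0.033]
top loose_centre [195.3 236.6] 0.91 [0.518 0.095 0.01 ]
top held_centre [201.5 342.1] 0.78 [ 0.506 -0.227  0.012]
top held_centre [249.6 276.3] 0.74 [ 0.356 -0.029  0.012]
top held_centre [196.9 365.6] 0.73 [ 0.521 -0.298  0.012]
{'clock': 0.7, 'joints': array([ 1.13776381,  0.52136345, -0.03631883,  1.59948274,  0.02116717,
        1.02108611, -0.11281423]), 'joint_vel': array([-0.00027269, -0.00106175, -0.00084126, -0.00081226, -0.00084993,
        0.00078515, -0.00051229]), 'joint_efforts': array([-1.63197933e-04, -9.26664162e+01,  1.97858445e+00, -3.70209467e+01,
        1.81566185e-02,  2.11312319e-03,  1.32320744e-05]), 'tcp_pos': array([ 0.22182733, -0.58431752,  0.23131954]), 'tcp_rot': array([ 0.58201463,  0.40160417,  0.58197389, -0.40159613]), 'force': array([ 0.13058118,  0.45280731, -0.24806388]), 'torque': array([-0.01786954,  0.01285201,  0.02828116]), 'gripper_width': 0.9981644680428929}
0.0187
```

View pictures.

```bash
python3 - <<'E'
import cv2
a=cv2.imread("pics/top0.png");cv2.imwrite("pics/t1.png",cv2.resize(a[130:290,100:420],None,fx=2.5,fy=2.5,interpolation=3))
a=cv2.imread("pics/scene0.png");cv2.imwrite("pics/s1.png",cv2.resize(a[130:260,200:400],None,fx=4,fy=4,interpolation=3))
E
```

```text
(no output)
```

View pics/top0.png

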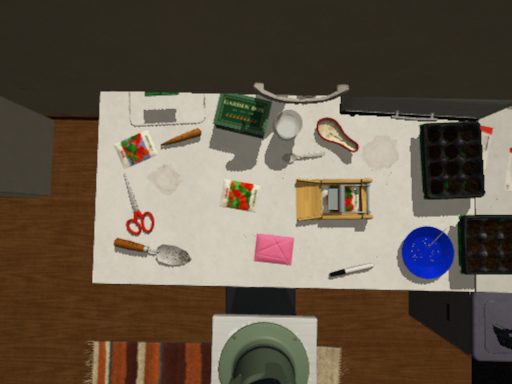

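View pics/t1.png

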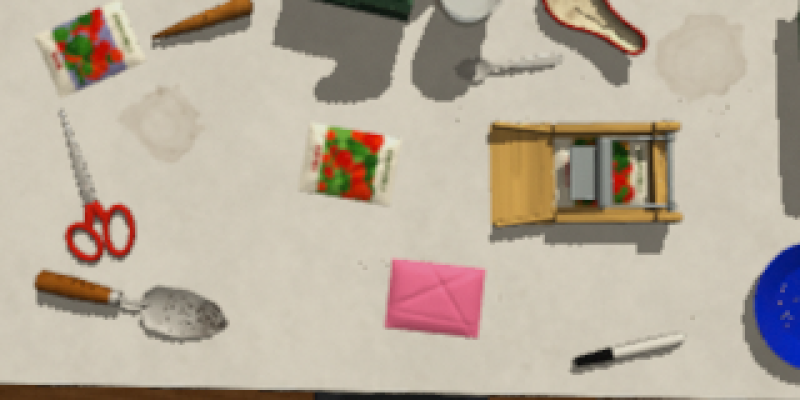

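View pics/scene0.png

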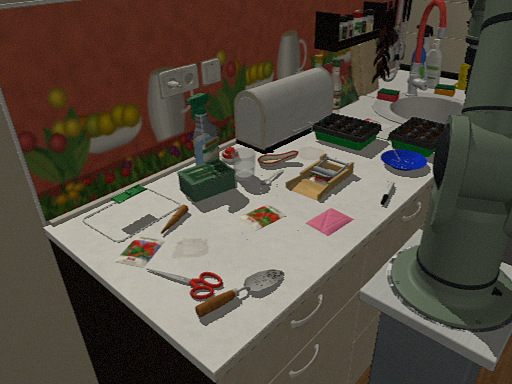

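View pics/s1.png

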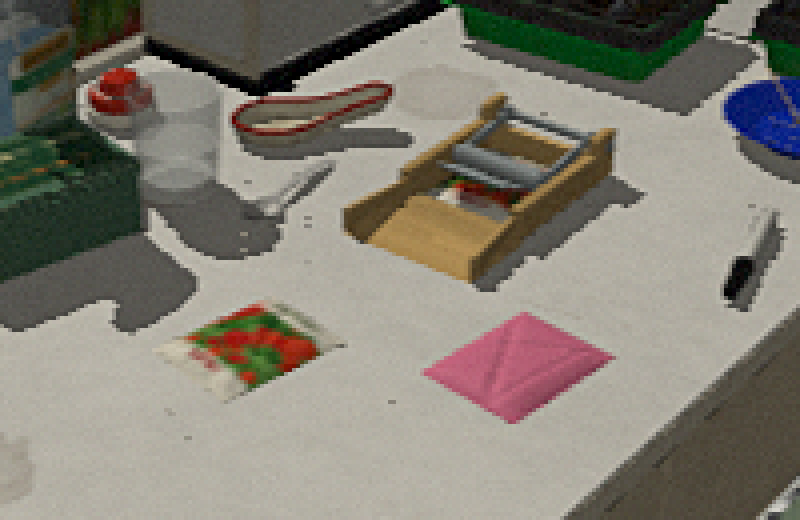

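```bash
python3 - <<'E'
from h import *
D=np.load("top0.npy");P=cloud("top",D)
K,R,t=cam("top");print("campos",-R.T@t,K[0,0])
r=P[180:225,215:265];z=r[...,2]
print("table z",np.median(P[210:240,200:225,2]))
np.set_printoptions(linewidth=250)
print((P[174:222,292:376:2,2]*1000).round().astype(int))
print((P[174:216:2,215:262:2,2]*1000).round().astype(int))
S=np.load("scene0.npy");Q=cloud("scene",S)
for (n,C) in(("top",P),("scene",Q)):
    x,y,z=C[...,0],C[...,1],C[...,2]
    m=(x>.42)&(x<.62)&(y>0.0)&(y<.19)&(z>.005)&(z<.02)
    pts=np.c_[x[m],y[m]].astype(np.float32)
    print(n,"loose",m.sum(),np.median(z[m]),cv2.minAreaRect(pts*1000),pts.mean(0))
    m=(x>.4)&(x<.62)&(y>-0.36)&(y<-.06)&(z>.017)&(z<.06)
    pts=np.c_[x[m],y[m]].astype(np.float32)
    print(n,"holder",m.sum(),cv2.minAreaRect(pts*1000))
E
```

```text
campos [0.47409536 0.03646016 1.14071727] 370.1613557966014
table z 0.0009589996501192621
[[-2  0 -3 ...  2  0  2]
 [ 2 -1  3 ... -1  1 -1]
 [ 1 -3  2 ... -1  1  1]
 ...
 [ 2  2 -2 ... 38  0  1]
 [ 1  2  3 ...  1  2  3]
 [ 4  0  3 ... -1 -2  1]]
[[   2   -1    4    0    1    4   -1    3    1    4    3    2    2    2    3    0   -2    5    2   -1   -1    2   -1    1]
 [   2    4    0    3    3    1   -3    5    2    4   -4   -1    1    1    0    4    3    3    2    5    0    1   -1   -1]
 [   3    2   -2   -1    0   -1    0    0    0   -2    2    2    0    4    4    0    1   -1    1   -4    0    2    4   -2]
 [   4   -2    2    1   -1    3    2    0    4    1    0    2   -2   -1    3   -5    1    0    1   -2    0   -1   -1    1]
 [   2    0    0    2   -1    7    4    7    6    5    1    6    1    1   -1    0    3   -1    1    5    0    5    2    2]
 [   0    2    2    0    5    7    3    9    9    7    5    4    5    5    8    5    4    3    1    3    0   -2    2   -1]
 [   4   -1    1   -1    4    5    2    9    5   12   11    5   11   10    9    7   10    6    6   10    6    2    1
[... 1581 characters left out ...]
  2    1    0    1    4]
 [  -8   -1    2    3    4   -4   -1    1    2   -2   -1    5   -3    3    3   -2    4    0   -1   -1   -1    2    3    2]]
top loose 841 0.008242910164909226 ((522.30078125, 94.99044799804688), (195.71929931640625, 187.1072998046875), 0.3044191896915436) [0.51955223 0.08878297]
top holder 1239 ((512.1276245117188, -200.07870483398438), (124.31161499023438, 218.92236328125), 1.6438946723937988)
scene loose 400 0.007402166703888506 ((515.584228515625, 90.02417755126953), (104.17562103271484, 73.29389953613281), 77.83745574951172) [0.5151282  0.09045328]
scene holder 721 ((510.4005432128906, -197.945068359375), (128.37045288085938, 221.6677703857422), 0.90633225440979)
```

```bash
cat >> h.py <<'E'
def fitpose(ims,boxes_fn,p0):pass
def draw(im,n,polys,s,off):
    o=cv2.resize(im,None,fx=s,fy=s,interpolation=3)
    for P,c in polys:
        q=((proj(n,P)+.5)*s-.5)
        cv2.polylines(o,[np.round(q*8).astype(np.int32)],True,c,1,cv2.LINE_AA,3)
    r0,r1,c0,c1=off;return o[r0*s:r1*s,c0*s:c1*s]
def rect(cx,cy,z,yaw,x0,x1,y0,y1):
    c,s_=np.cos(yaw),np.sin(yaw)
    return np.array([[cx+c*a-s_*b,cy+s_*a+c*b,z] for a,b in((x0,y0),(x1,y0),(x1,y1),(x0,y1))])
E
cat > ov.py <<'E'
from h import *
import sys
hx,hy,hyaw,lx,ly,lyaw=map(float,sys.argv[1:7]);tag=sys.argv[7];src=sys.argv[8]
hyaw=np.radians(hyaw);lyaw=np.radians(lyaw)
def H(z,*a):return rect(hx,hy,z,hyaw,*a)
polys=[(H(.03,-.058,.084,.048,.062),(255,0,255)),(H(.03,-.058,.084,-.062,-.048),(255,0,255)),(H(0,-.136,-.061,-.057,.057),(255,255,0)),
 (rect(lx,ly,.008,lyaw,-.0575,.0575,-.0425,.0425),(255,0,0))]
for n,off,s in(("top",(165,235,205,385),4),("scene",(140,245,230,370),5)):
    im=cv2.imread(f"pics/{n}{src}.png");cv2.imwrite(f"pics/ov_{n}_{tag}.png",draw(im,n,polys,s,off))
E
python3 - <<'E'
from h import *
P=cloud("top",np.load("top0.npy"));P[...,2]-=.001
x,y,z=P[...,0],P[...,1],P[...,2]
for lo,hi in((.44,.475),(.545,.585)):
    m=(x>lo)&(x<hi)&(y>-.285)&(y<-.17)&(z>.025)&(z<.036)
    print(m.sum(),np.polyfit(y[m],x[m],1),x[m].mean(),y[m].min())
# loose: template fit on heights
from scipy.optimize import minimize
m=(abs(x-.517)<.09)&(abs(y-.09)<.1)&(abs(z)<.03)
X,Y,Z=x[m],y[m],z[m]
def f(p):
    c,s=np.cos(p[2]),np.sin(p[2]);a=abs((X-p[0])*c+(Y-p[1])*s);b=abs(-(X-p[0])*s+(Y-p[1])*c)
    w=1/(1+np.exp((a-.0575)/.0015))/(1+np.exp((b-.0425)/.0015))
    return ((Z-.0095*w)**2).sum()*1e4
best=min((minimize(f,[.517,.09,-np.pi/2+d],method="Nelder-Mead",options=dict(xatol=1e-5,fatol=1e-6)) for d in(-.2,-.1,0,.1)),key=lambda r:r.fun)
print(best.x,np.degrees(best.x[2]),best.fun)
E
python3 ov.py .5115 -.226 -89 .517 .091 -98 a 0
```

```text
177 [-0.0835843   0.44305447] 0.4622906855213705 -0.2837165871520148
198 [-0.00846454  0.56062424] 0.5625651007902865 -0.282945514854663
[ 0.51777713  0.08574883 -1.73386872] -99.34336000358101 307.9313657889206
```

View pics/ov_top_a.png

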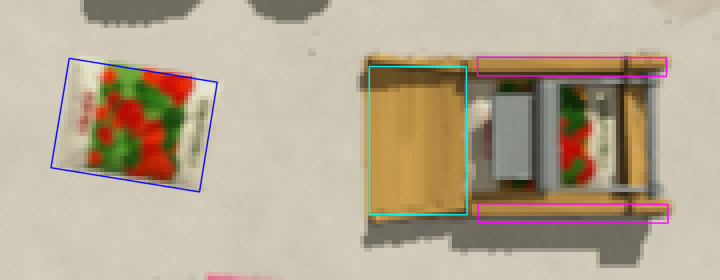

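View pics/ov_scene_a.png

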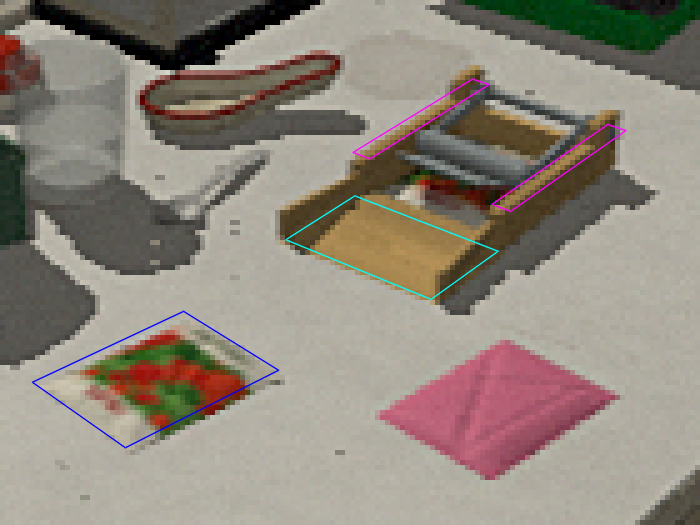

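```bash
python3 - <<'E'
from h import *
for n in("top","scene"):
    P=cloud(n,np.load(n+"0.npy"));x,y,z=P[...,0],P[...,1],P[...,2]
    m=(x>.43)&(x<.6)&(y>-.33)&(y<.18)&(abs(z)<.06)
    t=m&(z<.004)&(y>-.05)&((y<.02)|(y>.16));print(n,"table",np.median(z[t]))
    for a,b in((-.2,-.165),(-.235,-.2),(-.28,-.235),(-.15,-.1)):
        k=m&(y>a)&(y<b)
        out=[]
        for q in np.arange(.440,.586,.004):
            kk=k&(x>=q)&(x<q+.004);out.append(int(round(np.median(z[kk])*1000)) if kk.sum()>2 else -9)
        print(a,out)
    # lengthwise
    for lo,hi in((.555,.572),(.448,.468)):
        k=m&(x>lo)&(x<hi);out=[]
        for q in np.arange(-.33,-.07,.006):
            kk=k&(y>=q)&(y<q+.006);out.append(int(round(np.percentile(z[kk],70)*1000)) if kk.sum()>2 else -9)
        print("len",lo,out)
E
```

```text
top table 0.0006290423007728397
-0.2 [-1, -1, 3, 31, 30, 28, 4, 3, 5, 7, 25, 10, 26, 19, 30, 14, 26, 30, 15, 26, 32, 18, 19, 31, 28, 8, 8, 6, 5, 4, 29, 31, 30, 1, 0, 1, 1]
-0.235 [2, 0, 0, 27, 30, 31, 18, 18, 26, 19, 28, 31, 30, 28, 28, 28, 27, 28, 29, 28, 29, 29, 26, 31, 31, 26, 27, 30, 29, 4, 29, 30, 29, 1, 1, 0, 1]
-0.28 [0, 1, 2, 2, 30, 30, 28, 5, 31, 6, 8, 9, 9, 11, 10, 12, 12, 11, 12, 12, 10, 12, 11, 10, 9, 12, 10, 7, 31, -9, 14, 30, 31, 27, 1, 0, 1]
-0.15 [-1, 1, 21, 20, 8, 8, 7, 6, 7, 6, 6, 7, 7, 7, 7, 7, 7, 6, 8, 8, 7, 9, 6, 7, 8, 8, 7, 7, 7, 7, 8, 22, 21, 0, 1, -1, 0]
len 0.555 [1, 2, 3, 46, 45, 41, 43, 43, 40, 31, 31, 32, 30, 31, 30, 29, 30, 30, 29, 30, 30, 30, 30, 32, 32, 30, 30, 29, 27, 20, 20, 21, 21, 21, 22, 16, 20, 19, 20, 21, 1, 2, 3, 0]
len 0.448 [2, 2, -9, 45, 43, 43, 45, 44, 34, 30, 30, 30, 30, 29, 29, 31, 31, 28, 30, 29, 30, 29, 32, 29, 30, 29, 29, 28, 19, 20, 21, 18, 21, 22, 17, 15, 18, 11, 3, 3, 2, 1, 2, 1]
scene table -0.0008622326506620994
-0.2 [-1, -1, 9, 15, 28, 28, -9, -9, -9, 9, 8, 9, 32, 9, 10, 12, 10, 10, 9, 13, 10, 10, 10, 10, 9, 9, -9, 6, 4, 15, 17, 29, 29, -9, -9, -9, -9]
-0.235 [-1, -2, 0, 16, 27, 29, -9, 27, 27, 27, 25, 13, 24, 24, 24, 24, 23, 29, 24, 24, 30, 22, 27, 21, 24, 25, 28, 22, 27, 22, 18, 28, 30, -9, -9, -9, -9]
-0.28 [0, 1, -1, 14, 23, 29, 29, 30, 28, -9, -9, -9, -9, -9, -9, 10, 23, 13, 8, 11, -9, 8, 11, 12, 11, 10, -9, 23, 28, 25, 29, 29, 29, 28, -9, -9, -9]
-0.15 [-1, 2, 11, 16, 21, -9, 3, 5, 6, 6, 6, 5, 4, 7, 6, 6, 4, 6, 5, 5, 6, 6, 5, 7, 4, 6, 5, 5, 6, 8, 14, 12, 20, -9, -9, -9, -9]
len 0.555 [-9, -9, -9, -9, 44, 41, 39, 39, 33, 32, 29, 28, -9, 29, 29, 30, 29, 29, 27, 24, 28, 22, 29, 26, 24, 18, 29, 29, 26, 22, 19, 21, 15, 19, 18, 12, 16, 13, 18, 14, 13, 1, -1, -1]
len 0.448 [-2, 0, 0, 16, 41, 31, 36, 36, 33, 28, 25, 14, 30, 28, 20, 26, 20, 26, 26, 26, 27, 23, 18, 27, 21, 29, 27, 25, 21, 12, 21, 15, 17, 10, 19, 21, 17, 17, 2, 4, 0, -1, -1, 0]
```

```bash
python3 - <<'E'
from h import *
from scipy.optimize import minimize
for n in("top","scene"):
    P=cloud(n,np.load(n+"0.npy"));x,y,z=P[...,0],P[...,1],P[...,2]
    m=(x>.43)&(x<.6)&(y>-.35)&(y<-.05)&(abs(z)<.06)
    X,Y,Z=x[m],y[m],z[m]
    sg=lambda u:1/(1+np.exp(-np.clip(u/.0012,-50,50)))
    def f(p):
        c,s=np.cos(p[2]),np.sin(p[2]);a=(X-p[0])*c+(Y-p[1])*s;b=abs(-(X-p[0])*s+(Y-p[1])*c)
        w=.03*sg(b-.048)*sg(.048+p[3]-b)
        k=(b>.04)&(a>-.055)&(a<.05)
        e=np.clip((Z[k]-w[k]),-.03,.03); e2=0
        # lengthwise: outside => 0
        k2=(b<.045)&((a<-.063)&(a>-.17)|(a>.062)&(a<.12))
        w2=np.where(a<0,.013*np.clip((a+.136)/.075,0,1),.028*sg(.084-a)*sg(a-.059))
        e2=np.clip(Z[k2]-w2[k2],-.02,.02)
        return (e**2).mean()*1e5+(e2**2).mean()*1e5
    best=None
    for d in(0,.02,.04,.06):
      for y0 in(-.222,-.23):
        r=minimize(f,[.513,y0,-np.pi/2+d,.012],method="Nelder-Mead",options=dict(xatol=1e-5,fatol=1e-7,maxiter=2000))
        if best is None or r.fun<best.fun:best=r
    print(n,best.x.round(4),np.degrees(best.x[2]),best.fun)
# loose with scene
for n in("top","scene"):
    P=cloud(n,np.load(n+"0.npy"));x,y,z=P[...,0],P[...,1],P[...,2]
    m=(abs(x-.517)<.07)&(abs(y-.09)<.1)&(abs(z)<.03)
    X,Y,Z=x[m],y[m],z[m]
    def f(p):
        c,s=np.cos(p[2]),np.sin(p[2]);a=abs((X-p[0])*c+(Y-p[1])*s);b=abs(-(X-p[0])*s+(Y-p[1])*c)
        w=1/(1+np.exp((a-.0565)/.002))/(1+np.exp((b-.0415)/.002))
        return ((Z-.009*w)**2).mean()*1e5
    best=min((minimize(f,[.517,.09,-np.pi/2+d],method="Nelder-Mead",options=dict(xatol=1e-5,fatol=1e-6)) for d in(-.3,-.2,-.1,0,.1)),key=lambda r:r.fun)
    print(n,best.x,np.degrees(best.x[2]),best.fun)
E
```

```text
top [ 0.513  -0.2231 -1.5308  0.0123] -87.71081051832944 7.205087519366311
scene [ 0.5141 -0.2231 -1.5374  0.012 ] -88.08913081820354 14.508588821773865
top [ 0.51782221  0.08558779 -1.73108833] -99.18405546381591 0.6416692610926287
scene [ 0.52130877  0.08206871 -1.73313932] -99.30156839334217 0.5454274516871442
```

```bash
sed -i 's/\.062),(255,0,255)/.060),(255,0,255)/;s/-\.062,-\.048/-.060,-.048/' ov.py
python3 ov.py .5135 -.2235 -87.9 .5185 .086 -99.2 b 0
```

```text
(no output)
```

View pics/ov_top_b.png

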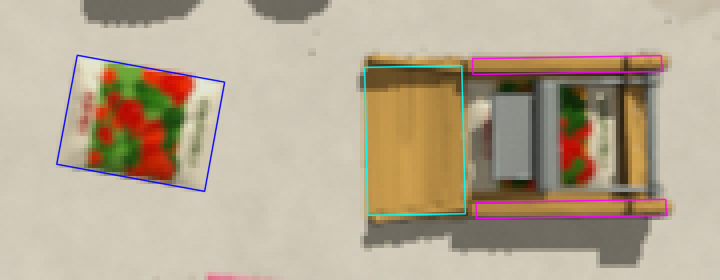

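View pics/ov_scene_b.png

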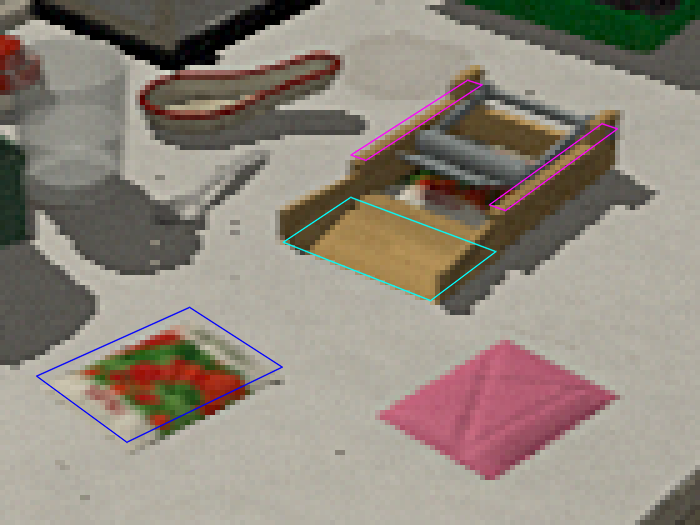

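```bash
cat >> h.py <<'E'
from scipy.spatial.transform import Rotation as Ro
def st():
    s=manip.get_state();q=s["tcp_rot"];R=Ro.from_quat([q[1],q[2],q[3],q[0]]).as_matrix()
    zz=R[:,2];print("t",round(s["clock"],2),"p",s["tcp_pos"].round(4),"jawaxis yaw",np.degrees(np.arctan2(zz[1],zz[0])).round(2),"down",R[:,0].round(3),"F",s["force"].round(2),"w",round(s["gripper_width"],3),"q",s["joints"].round(2));return s
E
python3 -c "
from h import *
st()
d=np.radians(-99);print(.517-.0575*np.cos(d),.088-.0575*np.sin(d))"
```

```text
t 0.7 p [ 0.2218 -0.5843  0.2313] jawaxis yaw -69.21 down [ 0. -0. -1.] F [ 0.13  0.45 -0.25] w 0.998 q [ 1.14  0.52 -0.04  1.6   0.02  1.02 -0.11]
0.5259949817398133 0.1447920795842204
```

Request:
{"fn": "play_rows", "kwargs": {
  "increments": [
    {"dx": 0.385,"dy": 0.943,"wz": 0.1875,"jaw": 0},
    {"dx": 0.385,"dy": 0.943,"wz": 0.1875,"jaw": 0},
    {"dx": 0.385,"dy": 0.943,"wz": 0.1875,"jaw": 0},
    {"dx": 0.385,"dy": 0.943,"wz": 0.1875,"jaw": 0},
    {"dx": 0.385,"dy": 0.943,"wz": 0.1875,"jaw": 0},
    {"dx": 0.385,"dy": 0.943,"wz": 0.1875,"jaw": 0},
    {"dx": 0.385,"dy": 0.943,"wz": 0.1875,"jaw": 0},
    {"dx": 0.385,"dy": 0.943,"wz": 0.1875,"jaw": 0},
    {"dx": 0.385,"dy": 0.943,"wz": 0.1875,"jaw": 0},
    {"dx": 0.385,"dy": 0.943,"wz": 0.1875,"jaw": 0},
    {"dx": 0.385,"dy": 0.943,"wz": 0.1875,"jaw": 0},
    {"dx": 0.385,"dy": 0.943,"wz": 0.1875,"jaw": 0},
    {"dx": 0.385,"dy": 0.943,"wz": 0.1875,"jaw": 0},
    {"dx": 0.385,"dy": 0.943,"wz": 0.1875,"jaw": 0},
    {"dx": 0.385,"dy": 0.943,"wz": 0.1875,"jaw": 0},
    {"dx": 0.385,"dy": 0.943,"wz": 0.1875,"jaw": 0},
    {"dx": 0.385,"dy": 0.943,"wz": 0.1875,"jaw": 0},
    {"dx": 0.385,"dy": 0.943,"wz": 0.1875,"jaw": 0},
    {"dx": 0.385,"dy": 0.943,"wz": 0.1875,"jaw": 0},
    {"dx": 0.385,"dy": 0.943,"wz": 0.1875,"jaw": 0}
  ]
}}

```text
invalid input at $.increments[0]: expected keys dx, dy, dz, wx, wy, wz, jaw
```

Request:
{"fn": "play_rows", "kwargs": {
  "increments": [
    {"dx": 0.385,"dy": 0.943,"wz": 0.1875,"jaw": 0},
    {"dx": 0.385,"dy": 0.943,"wz": 0.1875,"jaw": 0},
    {"dx": 0.385,"dy": 0.943,"wz": 0.1875,"jaw": 0},
    {"dx": 0.385,"dy": 0.943,"wz": 0.1875,"jaw": 0},
    {"dx": 0.385,"dy": 0.943,"wz": 0.1875,"jaw": 0},
    {"dx": 0.385,"dy": 0.943,"wz": 0.1875,"jaw": 0},
    {"dx": 0.385,"dy": 0.943,"wz": 0.1875,"jaw": 0},
    {"dx": 0.385,"dy": 0.943,"wz": 0.1875,"jaw": 0},
    {"dx": 0.385,"dy": 0.943,"wz": 0.1875,"jaw": 0},
    {"dx": 0.385,"dy": 0.943,"wz": 0.1875,"jaw": 0},
    {"dx": 0.385,"dy": 0.943,"wz": 0.1875,"jaw": 0},
    {"dx": 0.385,"dy": 0.943,"wz": 0.1875,"jaw": 0},
    {"dx": 0.385,"dy": 0.943,"wz": 0.1875,"jaw": 0},
    {"dx": 0.385,"dy": 0.943,"wz": 0.1875,"jaw": 0},
    {"dx": 0.385,"dy": 0.943,"wz": 0.1875,"jaw": 0},
    {"dx": 0.385,"dy": 0.943,"wz": 0.1875,"jaw": 0},
    {"dx": 0.385,"dy": 0.943,"wz": 0.1875,"jaw": 0},
    {"dx": 0.385,"dy": 0.943,"wz": 0.1875,"jaw": 0},
    {"dx": 0.385,"dy": 0.943,"wz": 0.1875,"jaw": 0},
    {"dx": 0.385,"dy": 0.943,"wz": 0.1875,"jaw": 0}
  ]
}}

```text
invalid input at $.increments[0]: expected keys dx, dy, dz, wx, wy, wz, jaw
```

```bash
python3 -c "
from h import *
st()"
```

```text
t 0.7 p [ 0.2218 -0.5843  0.2313] jawaxis yaw -69.21 down [ 0. -0. -1.] F [ 0.13  0.45 -0.25] w 0.998 q [ 1.14  0.52 -0.04  1.6   0.02  1.02 -0.11]
```

Request:
{"fn": "play_rows", "kwargs": {
  "increments": [
    {"dx": 0.385,"dy": 0.943,"dz": 0,"wx": 0,"wy": 0,"wz": 0.1875,"jaw": 0},
    {"dx": 0.385,"dy": 0.943,"dz": 0,"wx": 0,"wy": 0,"wz": 0.1875,"jaw": 0},
    {"dx": 0.385,"dy": 0.943,"dz": 0,"wx": 0,"wy": 0,"wz": 0.1875,"jaw": 0},
    {"dx": 0.385,"dy": 0.943,"dz": 0,"wx": 0,"wy": 0,"wz": 0.1875,"jaw": 0},
    {"dx": 0.385,"dy": 0.943,"dz": 0,"wx": 0,"wy": 0,"wz": 0.1875,"jaw": 0},
    {"dx": 0.385,"dy": 0.943,"dz": 0,"wx": 0,"wy": 0,"wz": 0.1875,"jaw": 0},
    {"dx": 0.385,"dy": 0.943,"dz": 0,"wx": 0,"wy": 0,"wz": 0.1875,"jaw": 0},
    {"dx": 0.385,"dy": 0.943,"dz": 0,"wx": 0,"wy": 0,"wz": 0.1875,"jaw": 0},
    {"dx": 0.385,"dy": 0.943,"dz": 0,"wx": 0,"wy": 0,"wz": 0.1875,"jaw": 0},
    {"dx": 0.385,"dy": 0.943,"dz": 0,"wx": 0,"wy": 0,"wz": 0.1875,"jaw": 0},
    {"dx": 0.385,"dy": 0.943,"dz": 0,"wx": 0,"wy": 0,"wz": 0.1875,"jaw": 0},
    {"dx": 0.385,"dy": 0.943,"dz": 0,"wx": 0,"wy": 0,"wz": 0.1875,"jaw": 0},
    {"dx": 0.385,"dy": 0.943,"dz": 0,"wx": 0,"wy": 0,"wz": 0.1875,"jaw": 0},
    {"dx": 0.385,"dy": 0.943,"dz": 0,"wx": 0,"wy": 0,"wz": 0.1875,"jaw": 0},
    {"dx": 0.385,"dy": 0.943,"dz": 0,"wx": 0,"wy": 0,"wz": 0.1875,"jaw": 0},
    {"dx": 0.385,"dy": 0.943,"dz": 0,"wx": 0,"wy": 0,"wz": 0.1875,"jaw": 0},
    {"dx": 0.385,"dy": 0.943,"dz": 0,"wx": 0,"wy": 0,"wz": 0.1875,"jaw": 0},
    {"dx": 0.385,"dy": 0.943,"dz": 0,"wx": 0,"wy": 0,"wz": 0.1875,"jaw": 0},
    {"dx": 0.385,"dy": 0.943,"dz": 0,"wx": 0,"wy": 0,"wz": 0.1875,"jaw": 0},
    {"dx": 0.385,"dy": 0.943,"dz": 0,"wx": 0,"wy": 0,"wz": 0.1875,"jaw": 0}
  ]
}}

```text
clock: 2.7
tcp_pos: [0.3763, -0.2055, 0.2313]
tcp_rot: [0.666, 0.237, 0.666, -0.237]
force: [-0.4, -0.8, -0.6]
gripper_width: 0.499
```

Request:
{"fn": "play_rows", "kwargs": {
  "increments": [
    {"dx": 0.385,"dy": 0.943,"dz": 0,"wx": 0,"wy": 0,"wz": 0.1875,"jaw": 0},
    {"dx": 0.385,"dy": 0.943,"dz": 0,"wx": 0,"wy": 0,"wz": 0.1875,"jaw": 0},
    {"dx": 0.385,"dy": 0.943,"dz": 0,"wx": 0,"wy": 0,"wz": 0.1875,"jaw": 0},
    {"dx": 0.385,"dy": 0.943,"dz": 0,"wx": 0,"wy": 0,"wz": 0.1875,"jaw": 0},
    {"dx": 0.385,"dy": 0.943,"dz": 0,"wx": 0,"wy": 0,"wz": 0.1875,"jaw": 0},
    {"dx": 0.385,"dy": 0.943,"dz": 0,"wx": 0,"wy": 0,"wz": 0.1875,"jaw": 0},
    {"dx": 0.385,"dy": 0.943,"dz": 0,"wx": 0,"wy": 0,"wz": 0.1875,"jaw": 0},
    {"dx": 0.385,"dy": 0.943,"dz": 0,"wx": 0,"wy": 0,"wz": 0.1875,"jaw": 0},
    {"dx": 0.385,"dy": 0.943,"dz": 0,"wx": 0,"wy": 0,"wz": 0.1875,"jaw": 0},
    {"dx": 0.385,"dy": 0.943,"dz": 0,"wx": 0,"wy": 0,"wz": 0.1875,"jaw": 0},
    {"dx": 0.385,"dy": 0.943,"dz": 0,"wx": 0,"wy": 0,"wz": 0.1875,"jaw": 0},
    {"dx": 0.385,"dy": 0.943,"dz": 0,"wx": 0,"wy": 0,"wz": 0.1875,"jaw": 0},
    {"dx": 0.385,"dy": 0.943,"dz": 0,"wx": 0,"wy": 0,"wz": 0.1875,"jaw": 0},
    {"dx": 0.385,"dy": 0.943,"dz": 0,"wx": 0,"wy": 0,"wz": 0.1875,"jaw": 0},
    {"dx": 0.385,"dy": 0.943,"dz": 0,"wx": 0,"wy": 0,"wz": 0.1875,"jaw": 0},
    {"dx": 0.385,"dy": 0.943,"dz": 0,"wx": 0,"wy": 0,"wz": 0.1875,"jaw": 0},
    {"dx": 0.385,"dy": 0.943,"dz": 0,"wx": 0,"wy": 0,"wz": 0.1875,"jaw": 0},
    {"dx": 0.385,"dy": 0.943,"dz": 0,"wx": 0,"wy": 0,"wz": 0.1875,"jaw": 0},
    {"dx": 0.385,"dy": 0.943,"dz": 0,"wx": 0,"wy": 0,"wz": 0.1875,"jaw": 0},
    {"dx": 0.385,"dy": 0.943,"dz": 0,"wx": 0,"wy": 0,"wz": 0.1875,"jaw": 0}
  ]
}}

```text
clock: 4.7
tcp_pos: [0.5296, 0.1718, 0.2312]
tcp_rot: [0.705, 0.056, 0.705, -0.056]
force: [0.8, 0.3, 0.2]
gripper_width: 0.5
```

```bash
python3 -c "
from h import *
st()"
```

```text
t 4.7 p [0.5296 0.1718 0.2312] jawaxis yaw -9.1 down [-0.  0. -1.] F [0.77 0.26 0.23] w 0.5 q [-0.01  0.46 -0.56  1.76  0.28  1.   -0.84]
```

Request:
{"fn": "play_rows", "kwargs": {
  "increments": [
    {"dx": 0,"dy": 0,"dz": -1,"wx": 0,"wy": 0,"wz": 0,"jaw": 0},
    {"dx": 0,"dy": 0,"dz": -1,"wx": 0,"wy": 0,"wz": 0,"jaw": 0},
    {"dx": 0,"dy": 0,"dz": -1,"wx": 0,"wy": 0,"wz": 0,"jaw": 0},
    {"dx": 0,"dy": 0,"dz": -1,"wx": 0,"wy": 0,"wz": 0,"jaw": 0},
    {"dx": 0,"dy": 0,"dz": -1,"wx": 0,"wy": 0,"wz": 0,"jaw": 0},
    {"dx": 0,"dy": 0,"dz": -1,"wx": 0,"wy": 0,"wz": 0,"jaw": 0},
    {"dx": 0,"dy": 0,"dz": -1,"wx": 0,"wy": 0,"wz": 0,"jaw": 0},
    {"dx": 0,"dy": 0,"dz": -1,"wx": 0,"wy": 0,"wz": 0,"jaw": 0},
    {"dx": 0,"dy": 0,"dz": -1,"wx": 0,"wy": 0,"wz": 0,"jaw": 0},
    {"dx": 0,"dy": 0,"dz": -1,"wx": 0,"wy": 0,"wz": 0,"jaw": 0},
    {"dx": 0,"dy": 0,"dz": -0.5,"wx": 0,"wy": 0,"wz": 0,"jaw": 0},
    {"dx": 0,"dy": 0,"dz": -0.4,"wx": 0,"wy": 0,"wz": 0,"jaw": 0},
    {"dx": 0,"dy": 0,"dz": 0,"wx": 0,"wy": 0,"wz": 0,"jaw": 0}
  ]
}}

```text
clock: 6.0
tcp_pos: [0.5294, 0.1704, 0.0128]
tcp_rot: [0.705, 0.057, 0.705, -0.057]
force: [0.3, 0.8, -0.0]
gripper_width: 0.501
```

```bash
python3 -c "
from h import *
st()
im,d=manip.read_camera('scene');cv2.imwrite('pics/scene1.png',im)
cv2.imwrite('pics/s2.png',cv2.resize(im[140:260,180:340],None,fx=5,fy=5,interpolation=3))
im,d=manip.read_camera('top');cv2.imwrite('pics/top1.png',im)
cv2.imwrite('pics/t2.png',cv2.resize(im[150:250,190:350],None,fx=5,fy=5,interpolation=3))
"
```

```text
t 6.0 p [0.5294 0.1704 0.0128] jawaxis yaw -9.19 down [-0.001 -0.    -1.   ] F [ 0.33  0.79 -0.01] w 0.501 q [-0.13  0.76 -0.4   1.9   0.51  0.58 -1.03]
```

View pics/s2.png

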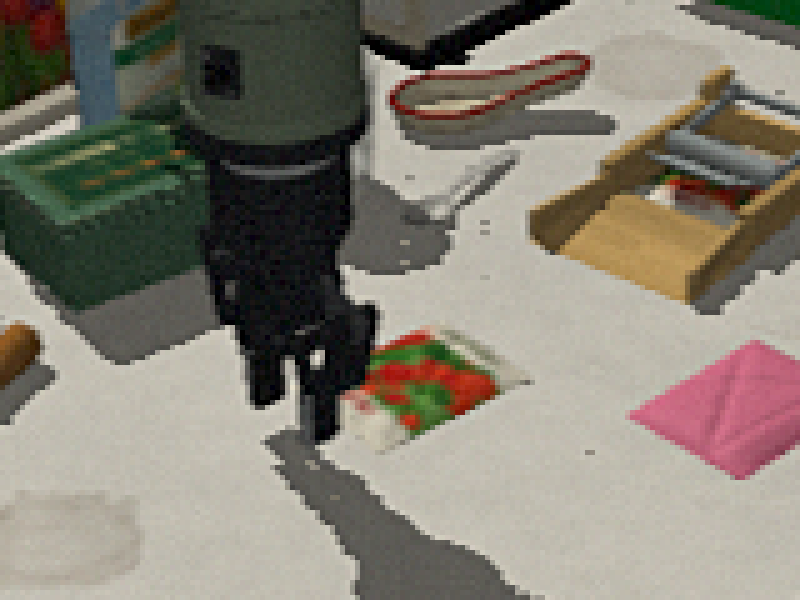

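View pics/t2.png

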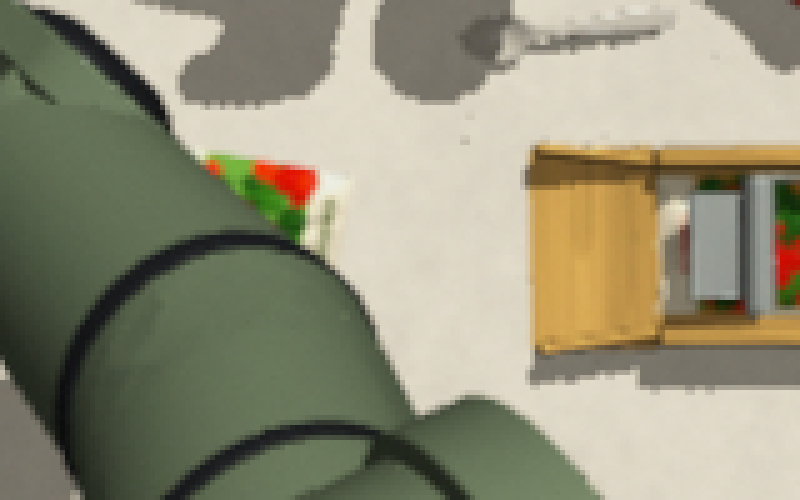

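Request:
{"fn": "play_rows", "kwargs": {
  "increments": [
    {"dx": 0,"dy": 0,"dz": -0.2,"wx": 0,"wy": 0,"wz": 0,"jaw": 0},
    {"dx": 0,"dy": 0,"dz": -0.2,"wx": 0,"wy": 0,"wz": 0,"jaw": 0},
    {"dx": 0,"dy": 0,"dz": -0.1,"wx": 0,"wy": 0,"wz": 0,"jaw": 0},
    {"dx": 0,"dy": 0,"dz": 0,"wx": 0,"wy": 0,"wz": 0,"jaw": 0}
  ]
}}

```text
clock: 6.5
tcp_pos: [0.5297, 0.17, 0.003]
tcp_rot: [0.705, 0.057, 0.705, -0.057]
force: [0.6, 0.4, 0.7]
gripper_width: 0.5
```

Request:
{"fn": "play_rows", "kwargs": {
  "increments": [
    {"dx": 0,"dy": 0,"dz": -0.1,"wx": 0,"wy": 0,"wz": 0,"jaw": 0},
    {"dx": 0,"dy": 0,"dz": 0,"wx": 0,"wy": 0,"wz": 0,"jaw": 0}
  ]
}}

```text
clock: 6.7
tcp_pos: [0.5297, 0.17, 0.0011]
tcp_rot: [0.705, 0.057, 0.705, -0.057]
force: [-0.2, 0.3, -0.1]
gripper_width: 0.502
```

Request:
{"fn": "play_rows", "kwargs": {
  "increments": [
    {"dx": 0,"dy": 0,"dz": -0.1,"wx": 0,"wy": 0,"wz": 0,"jaw": 0},
    {"dx": 0,"dy": 0,"dz": 0,"wx": 0,"wy": 0,"wz": 0,"jaw": 0}
  ]
}}

```text
clock: 6.9
tcp_pos: [0.5297, 0.17, -0.0009]
tcp_rot: [0.705, 0.057, 0.705, -0.057]
force: [-0.3, -0.3, 0.4]
gripper_width: 0.5
```

Request:
{"fn": "play_rows", "kwargs": {
  "increments": [
    {"dx": 0,"dy": 0,"dz": -0.05,"wx": 0,"wy": 0,"wz": 0,"jaw": 0},
    {"dx": 0,"dy": 0,"dz": 0,"wx": 0,"wy": 0,"wz": 0,"jaw": 0}
  ]
}}

```text
clock: 7.1
tcp_pos: [0.5298, 0.1701, -0.0017]
tcp_rot: [0.705, 0.057, 0.705, -0.057]
force: [1.2, 0.4, 0.4]
gripper_width: 0.501
```

Request:
{"fn": "play_rows", "kwargs": {
  "increments": [
    {"dx": 0,"dy": 0,"dz": -0.05,"wx": 0,"wy": 0,"wz": 0,"jaw": 0},
    {"dx": 0,"dy": 0,"dz": -0.05,"wx": 0,"wy": 0,"wz": 0,"jaw": 0},
    {"dx": 0,"dy": 0,"dz": 0,"wx": 0,"wy": 0,"wz": 0,"jaw": 0}
  ]
}}

```text
clock: 7.4
tcp_pos: [0.5299, 0.1701, -0.002]
tcp_rot: [0.705, 0.057, 0.704, -0.057]
force: [-11.5, -4.3, 42.6]
gripper_width: 0.504
```

Request:
{"fn": "play_rows", "kwargs": {
  "increments": [
    {"dx": 0,"dy": 0,"dz": -0.05,"wx": 0,"wy": 0,"wz": 0,"jaw": 0},
    {"dx": 0,"dy": 0,"dz": 0,"wx": 0,"wy": 0,"wz": 0,"jaw": 0}
  ]
}}

```text
clock: 7.6
tcp_pos: [0.53, 0.1701, -0.0021]
tcp_rot: [0.705, 0.057, 0.704, -0.057]
force: [-18.4, -7.4, 64.1]
gripper_width: 0.503
```

Request:
{"fn": "play_rows", "kwargs": {
  "increments": [
    {"dx": 0,"dy": 0,"dz": 0.15,"wx": 0,"wy": 0,"wz": 0,"jaw": 0},
    {"dx": 0,"dy": 0,"dz": 0,"wx": 0,"wy": 0,"wz": 0,"jaw": 0}
  ]
}}

```text
clock: 7.8
tcp_pos: [0.5301, 0.1702, -0.0011]
tcp_rot: [0.705, 0.057, 0.705, -0.057]
force: [-0.1, 0.2, 0.1]
gripper_width: 0.5
```

```bash
python3 -c "
from h import *
st()"
```

```text
t 7.8 p [ 0.5301  0.1702 -0.0011] jawaxis yaw -9.22 down [ 0.001  0.    -1.   ] F [-0.08  0.19  0.1 ] w 0.5 q [-0.14  0.79 -0.38  1.9   0.53  0.55 -1.04]
```

Request:
{"fn": "play_rows", "kwargs": {
  "increments": [
    {"dx": -0.042,"dy": -0.263,"dz": 0.1,"wx": 0,"wy": 0,"wz": 0,"jaw": 0},
    {"dx": -0.042,"dy": -0.263,"dz": 0,"wx": 0,"wy": 0,"wz": 0,"jaw": 0},
    {"dx": -0.042,"dy": -0.263,"dz": 0,"wx": 0,"wy": 0,"wz": 0,"jaw": 0},
    {"dx": -0.07,"dy": -0.285,"dz": 0,"wx": 0,"wy": 0,"wz": 0.082,"jaw": 0},
    {"dx": -0.07,"dy": -0.285,"dz": 0,"wx": 0,"wy": 0,"wz": 0.082,"jaw": 0},
    {"dx": -0.07,"dy": -0.285,"dz": 0,"wx": 0,"wy": 0,"wz": 0.082,"jaw": 0},
    {"dx": -0.07,"dy": -0.285,"dz": 0,"wx": 0,"wy": 0,"wz": 0.082,"jaw": 0},
    {"dx": -0.07,"dy": -0.285,"dz": 0,"wx": 0,"wy": 0,"wz": 0.082,"jaw": 0},
    {"dx": -0.07,"dy": -0.285,"dz": 0,"wx": 0,"wy": 0,"wz": 0.082,"jaw": 0}
  ]
}}

```text
clock: 8.7
tcp_pos: [0.5187, 0.1196, 0.0003]
tcp_rot: [0.706, 0.032, 0.706, -0.032]
force: [0.4, 0.7, -0.0]
gripper_width: 0.502
```

```bash
cat > look.py <<'E'
from h import *
import sys
k=sys.argv[1]
s=st()
for n,(a,b,c,d) in (("scene",(140,260,180,340)),("top",(150,250,190,350))):
    im,dd=manip.read_camera(n);cv2.imwrite(f'pics/{n}_{k}.png',im);np.save(f"{n}_{k}.npy",dd)
    cv2.imwrite(f'pics/{n}_{k}_z.png',cv2.resize(im[a:b,c:d],None,fx=5,fy=5,interpolation=3))
    for o in manip.pinpoint(n,"loose_centre")[:2]:print(n,np.round(o["centre"],1),round(o["p"],2),atz(n,o["centre"],.01).round(4))
E
python3 look.py p1
```

```text
t 8.7 p [5.187e-01 1.196e-01 3.000e-04] jawaxis yaw -5.23 down [-0. -0. -1.] F [ 0.4   0.72 -0.04] w 0.502 q [-0.05  0.76 -0.4   1.97  0.56  0.52 -0.94]
scene [208.2 273.4] 0.92 [0.5095 0.0432 0.01  ]
top [198.1 252.5] 0.71 [0.5106 0.0466 0.01  ]
```

View pics/scene_p1_z.png

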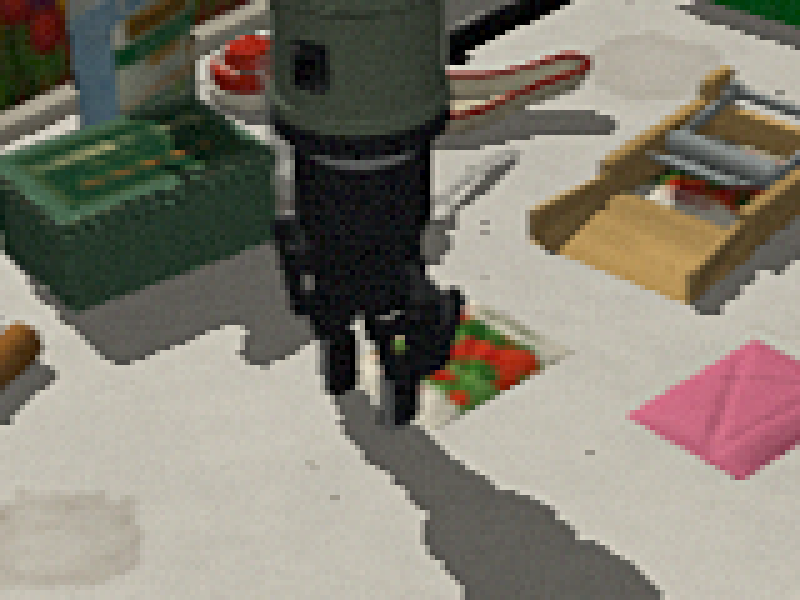

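View pics/top_p1_z.png

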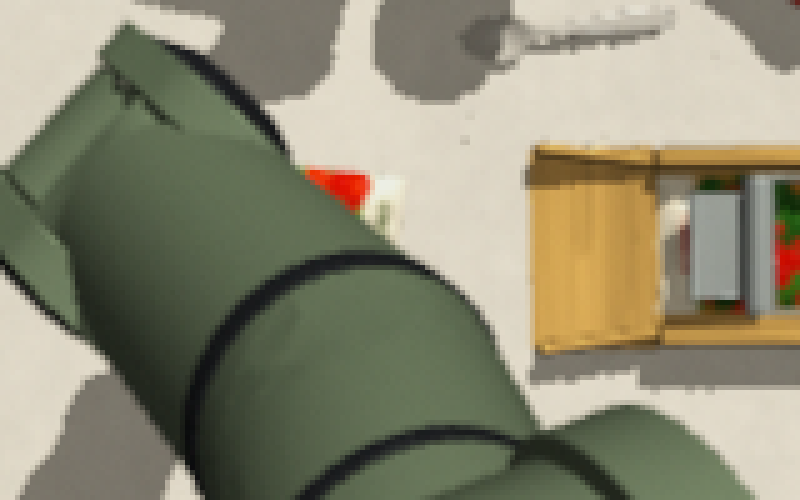

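Request:
{"fn": "play_rows", "kwargs": {
  "increments": [
    {"dx": -0.07,"dy": -0.285,"dz": 0,"wx": 0,"wy": 0,"wz": 0.082,"jaw": 0},
    {"dx": -0.07,"dy": -0.285,"dz": 0,"wx": 0,"wy": 0,"wz": 0.082,"jaw": 0},
    {"dx": -0.07,"dy": -0.285,"dz": 0,"wx": 0,"wy": 0,"wz": 0.082,"jaw": 0},
    {"dx": -0.07,"dy": -0.285,"dz": 0,"wx": 0,"wy": 0,"wz": 0.082,"jaw": 0},
    {"dx": -0.07,"dy": -0.285,"dz": 0,"wx": 0,"wy": 0,"wz": 0.082,"jaw": 0},
    {"dx": -0.07,"dy": -0.285,"dz": 0,"wx": 0,"wy": 0,"wz": 0.082,"jaw": 0},
    {"dx": -0.07,"dy": -0.285,"dz": 0,"wx": 0,"wy": 0,"wz": 0.082,"jaw": 0},
    {"dx": -0.07,"dy": -0.285,"dz": 0,"wx": 0,"wy": 0,"wz": 0.082,"jaw": 0},
    {"dx": -0.07,"dy": -0.285,"dz": 0,"wx": 0,"wy": 0,"wz": 0.082,"jaw": 0},
    {"dx": -0.07,"dy": -0.285,"dz": 0,"wx": 0,"wy": 0,"wz": 0.082,"jaw": 0},
    {"dx": -0.07,"dy": -0.285,"dz": 0,"wx": 0,"wy": 0,"wz": 0.082,"jaw": 0}
  ]
}}

```text
clock: 10.0
tcp_pos: [0.5034, 0.0569, 0.0003]
tcp_rot: [0.707, -0.012, 0.707, 0.012]
force: [-0.0, 0.6, 0.5]
gripper_width: 0.497
```

```bash
python3 look.py p2; cp pics/scene_p2.png pics/scenep2.png; cp pics/top_p2.png pics/topp2.png; python3 ov.py .5135 -.2245 -88 .506 -.0115 -88 p2 p2
```

```text
t 10.0 p [5.034e-01 5.690e-02 3.000e-04] jawaxis yaw 1.99 down [ 0. -0. -1.] F [-0.01  0.57  0.5 ] w 0.497 q [ 0.08  0.75 -0.42  2.03  0.63  0.49 -0.77]
scene [203.3 285.7] 0.89 [ 0.4988 -0.0012  0.01  ]
scene [157.8 338. ] 0.62 [ 0.5472 -0.3589  0.01  ]
top [202.3 270.8] 0.58 [ 0.4989 -0.0095  0.01  ]
```

View pics/ov_scene_p2.png

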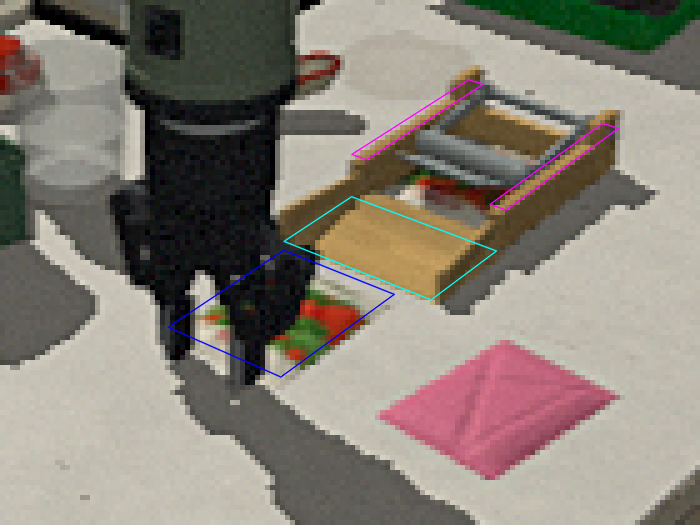

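View pics/ov_top_p2.png

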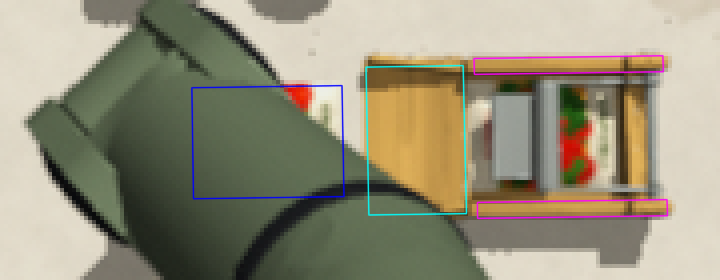

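```bash
python3 - <<'E'
from h import *
im=cv2.imread("pics/topp2.png")
polys=[(rect(.506,-.0115,.008,np.radians(-88),-.0575,.0575,-.0425,.0425),(255,0,0)),(rect(.5135,-.2245,0,np.radians(-88),-.136,-.061,-.057,.057),(255,255,0))]
cv2.imwrite("pics/zz.png",draw(im,"top",polys,10,(178,222,262,332)))
im0=cv2.imread("pics/top0.png")
polys=[(rect(.517,.088,.008,np.radians(-99),-.0575,.0575,-.0425,.0425),(255,0,0))]
cv2.imwrite("pics/zz0.png",draw(im0,"top",polys,10,(172,218,212,268)))
E
```

```text
(no output)
```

View pics/zz.png

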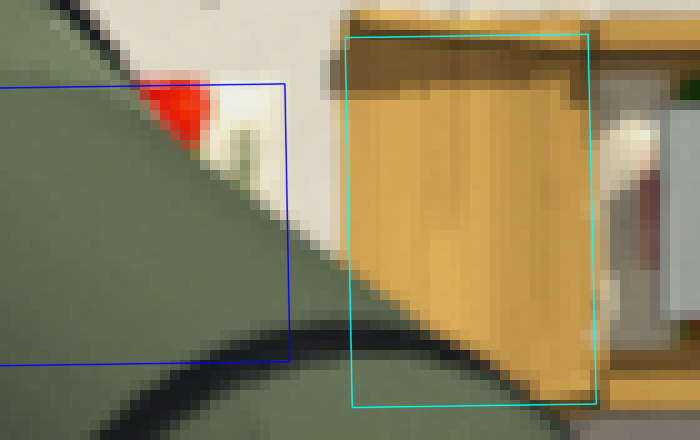

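View pics/zz0.png

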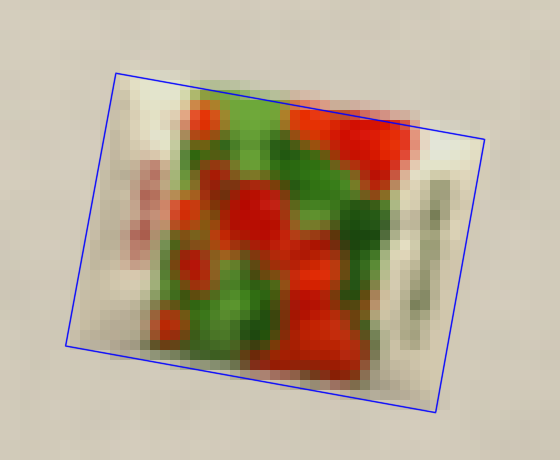

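Request:
{"fn": "play_rows", "kwargs": {
  "increments": [
    {"dx": 0.009,"dy": -0.357,"dz": 0,"wx": 0,"wy": 0,"wz": 0,"jaw": 0},
    {"dx": 0.009,"dy": -0.357,"dz": 0,"wx": 0,"wy": 0,"wz": 0,"jaw": 0},
    {"dx": 0.009,"dy": -0.357,"dz": 0,"wx": 0,"wy": 0,"wz": 0,"jaw": 0},
    {"dx": 0.009,"dy": -0.357,"dz": 0,"wx": 0,"wy": 0,"wz": 0,"jaw": 0},
    {"dx": 0.009,"dy": -0.357,"dz": 0,"wx": 0,"wy": 0,"wz": 0,"jaw": 0},
    {"dx": 0.009,"dy": -0.357,"dz": 0,"wx": 0,"wy": 0,"wz": 0,"jaw": 0},
    {"dx": 0.009,"dy": -0.357,"dz": 0,"wx": 0,"wy": 0,"wz": 0,"jaw": 0},
    {"dx": 0.009,"dy": -0.357,"dz": 0,"wx": 0,"wy": 0,"wz": 0,"jaw": 0},
    {"dx": 0.009,"dy": -0.357,"dz": 0,"wx": 0,"wy": 0,"wz": 0,"jaw": 0},
    {"dx": 0.009,"dy": -0.357,"dz": 0,"wx": 0,"wy": 0,"wz": 0,"jaw": 0}
  ]
}}

```text
clock: 11.2
tcp_pos: [0.5053, -0.0146, 0.0003]
tcp_rot: [0.707, -0.012, 0.707, 0.012]
force: [-0.3, 0.1, -0.1]
gripper_width: 0.502
```

```bash
python3 look.py p3
```

```text
t 11.2 p [ 5.053e-01 -1.460e-02  3.000e-04] jawaxis yaw 1.94 down [-0. -0. -1.] F [-0.3   0.09 -0.06] w 0.502 q [ 0.23  0.75 -0.43  2.03  0.64  0.49 -0.64]
scene [191.1 300.4] 0.67 [ 0.5085 -0.0863  0.01  ]
```

View pics/scene_p3_z.png

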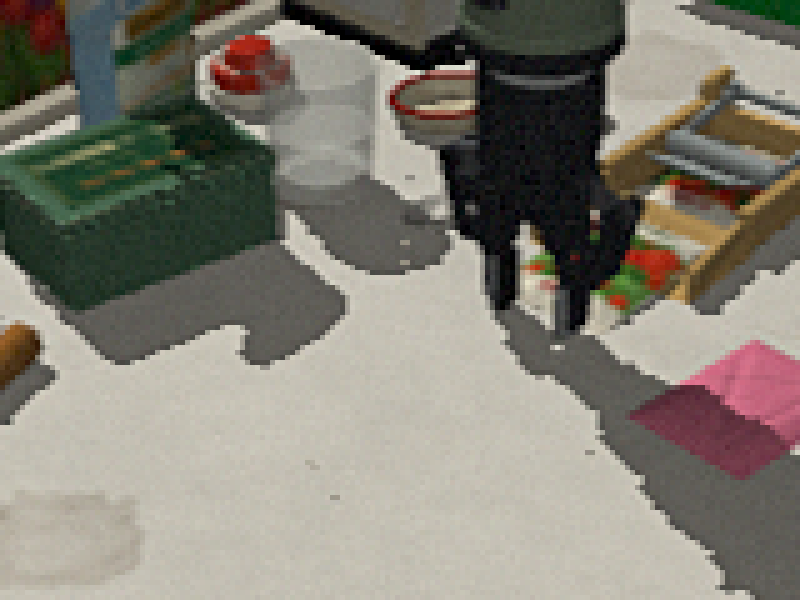

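View pics/top_p3_z.png

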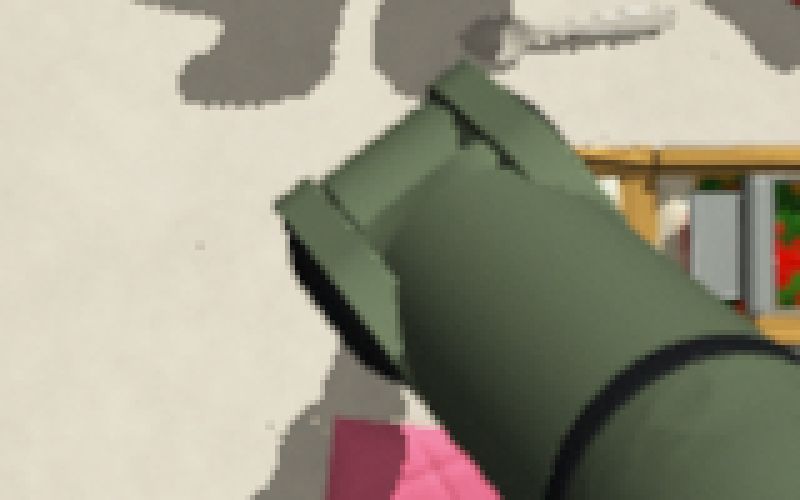

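Request:
{"fn": "play_rows", "kwargs": {
  "increments": [
    {"dx": 0.012,"dy": -0.338,"dz": 0,"wx": 0,"wy": 0,"wz": 0,"jaw": 0},
    {"dx": 0.012,"dy": -0.338,"dz": 0,"wx": 0,"wy": 0,"wz": 0,"jaw": 0},
    {"dx": 0.012,"dy": -0.338,"dz": 0,"wx": 0,"wy": 0,"wz": 0,"jaw": 0},
    {"dx": 0.012,"dy": -0.338,"dz": 0,"wx": 0,"wy": 0,"wz": 0,"jaw": 0},
    {"dx": 0.012,"dy": -0.338,"dz": 0,"wx": 0,"wy": 0,"wz": 0,"jaw": 0},
    {"dx": 0.012,"dy": -0.338,"dz": 0,"wx": 0,"wy": 0,"wz": 0,"jaw": 0},
    {"dx": 0.012,"dy": -0.338,"dz": 0,"wx": 0,"wy": 0,"wz": 0,"jaw": 0},
    {"dx": 0.012,"dy": -0.338,"dz": 0,"wx": 0,"wy": 0,"wz": 0,"jaw": 0}
  ]
}}

```text
clock: 12.2
tcp_pos: [0.5072, -0.0686, 0.0003]
tcp_rot: [0.707, -0.012, 0.707, 0.012]
force: [-0.5, 5.1, -1.1]
gripper_width: 0.499
```

```bash
cat > look2.py <<'E'
from h import *
import sys
k=sys.argv[1];s=st()
r=s["tcp_pos"][:2]-[.5135,-.2245];print("hx",(r@[.0349,-.9994]).round(4),"front",(r@[.0349,-.9994]+.011).round(4),"hy",(r@[.9994,.0349]).round(4))
for n in sys.argv[2:]:
    a,b,c,d=dict(scene=(125,225,260,380),top=(160,240,270,390))[n]
    im,dd=manip.read_camera(n);cv2.imwrite(f'pics/{n}{k}.png',im);np.save(f"{n}{k}.npy",dd)
    cv2.imwrite(f'pics/{n}{k}_z.png',cv2.resize(im[a:b,c:d],None,fx=6,fy=6,interpolation=3))
E
python3 look2.py p4 scene top
```

```text
t 12.2 p [ 5.072e-01 -6.860e-02  3.000e-04] jawaxis yaw 1.93 down [ 0.  0. -1.] F [-0.45  5.15 -1.1 ] w 0.499 q [ 0.34  0.75 -0.44  2.02  0.64  0.51 -0.53]
hx -0.156 front -0.145 hy -0.0009
```

View pics/scenep4_z.png

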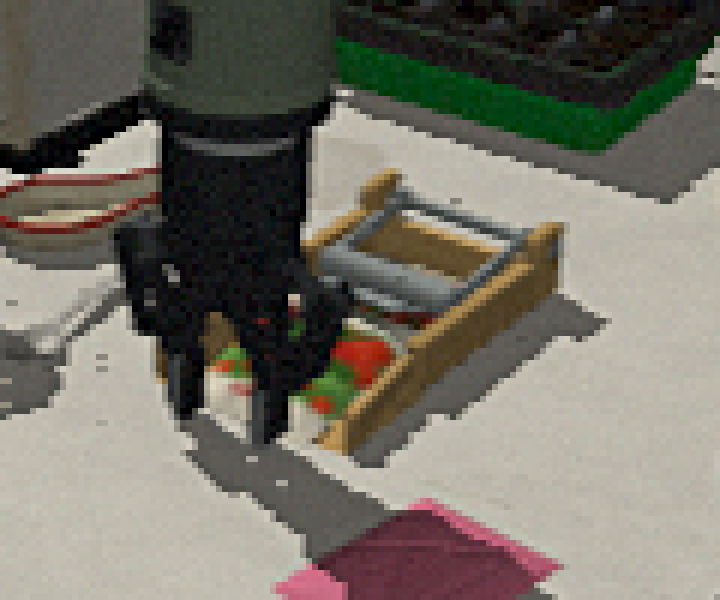

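View pics/topp4_z.png

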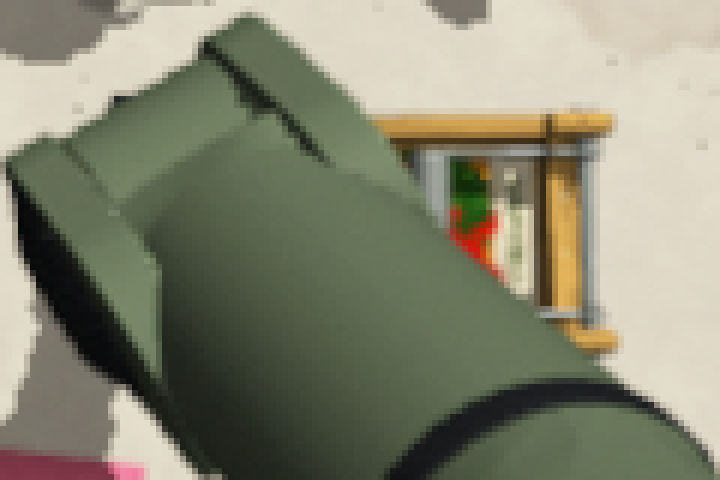

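Request:
{"fn": "play_rows", "kwargs": {
  "increments": [
    {"dx": 0.007,"dy": -0.2,"dz": 0.033,"wx": 0,"wy": 0,"wz": 0,"jaw": 0},
    {"dx": 0.007,"dy": -0.2,"dz": 0.033,"wx": 0,"wy": 0,"wz": 0,"jaw": 0},
    {"dx": 0.007,"dy": -0.2,"dz": 0.033,"wx": 0,"wy": 0,"wz": 0,"jaw": 0},
    {"dx": 0.007,"dy": -0.2,"dz": 0.033,"wx": 0,"wy": 0,"wz": 0,"jaw": 0},
    {"dx": 0.007,"dy": -0.2,"dz": 0.033,"wx": 0,"wy": 0,"wz": 0,"jaw": 0}
  ]
}}

```text
clock: 12.8
tcp_pos: [0.5081, -0.087, 0.0037]
tcp_rot: [0.707, -0.012, 0.707, 0.013]
force: [0.3, 8.3, 1.6]
gripper_width: 0.498
```

```bash
python3 look2.py p5 scene
```

```text
t 12.8 p [ 0.5081 -0.087   0.0037] jawaxis yaw 2.01 down [ 0.     0.001 -1.   ] F [0.35 8.29 1.59] w 0.498 q [ 0.39  0.75 -0.45  2.01  0.64  0.52 -0.49]
hx -0.1376 front -0.1266 hy -0.0006
```

View pics/scenep5_z.png

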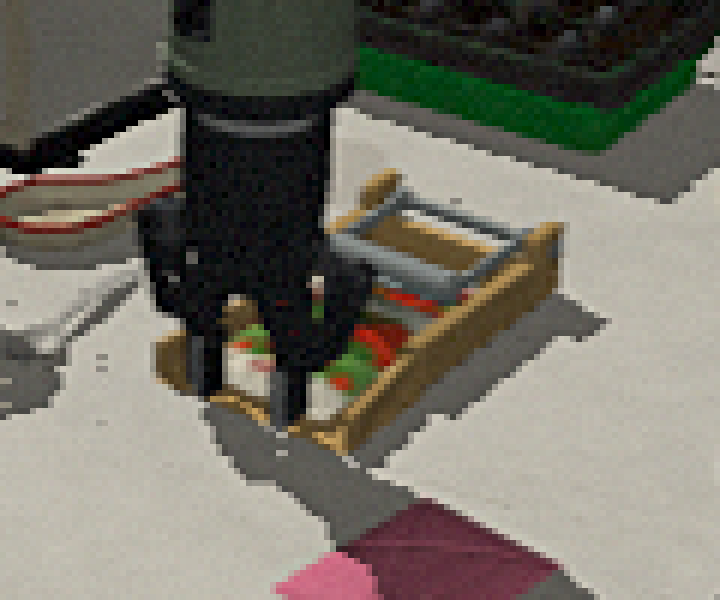

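Request:
{"fn": "play_rows", "kwargs": {
  "increments": [
    {"dx": 0.007,"dy": -0.2,"dz": 0.033,"wx": 0,"wy": 0,"wz": 0,"jaw": 0},
    {"dx": 0.007,"dy": -0.2,"dz": 0.033,"wx": 0,"wy": 0,"wz": 0,"jaw": 0},
    {"dx": 0.007,"dy": -0.2,"dz": 0.033,"wx": 0,"wy": 0,"wz": 0,"jaw": 0},
    {"dx": 0.007,"dy": -0.2,"dz": 0.033,"wx": 0,"wy": 0,"wz": 0,"jaw": 0},
    {"dx": 0.007,"dy": -0.2,"dz": 0.033,"wx": 0,"wy": 0,"wz": 0,"jaw": 0},
    {"dx": 0.007,"dy": -0.2,"dz": 0.033,"wx": 0,"wy": 0,"wz": 0,"jaw": 0},
    {"dx": 0.007,"dy": -0.2,"dz": 0.033,"wx": 0,"wy": 0,"wz": 0,"jaw": 0},
    {"dx": 0.007,"dy": -0.2,"dz": 0.033,"wx": 0,"wy": 0,"wz": 0,"jaw": 0}
  ]
}}

```text
clock: 13.65
tcp_pos: [0.5094, -0.1192, 0.0092]
tcp_rot: [0.707, -0.012, 0.707, 0.013]
force: [-0.8, 6.9, 6.1]
gripper_width: 0.496
```

```bash
python3 look2.py p6 scene
```

```text
t 13.65 p [ 0.5094 -0.1192  0.0092] jawaxis yaw 2.01 down [ 0.001  0.001 -1.   ] F [-0.77  6.93  6.14] w 0.496 q [ 0.46  0.75 -0.47  1.99  0.63  0.55 -0.41]
hx -0.1054 front -0.0944 hy -0.0005
```

View pics/scenep6_z.png

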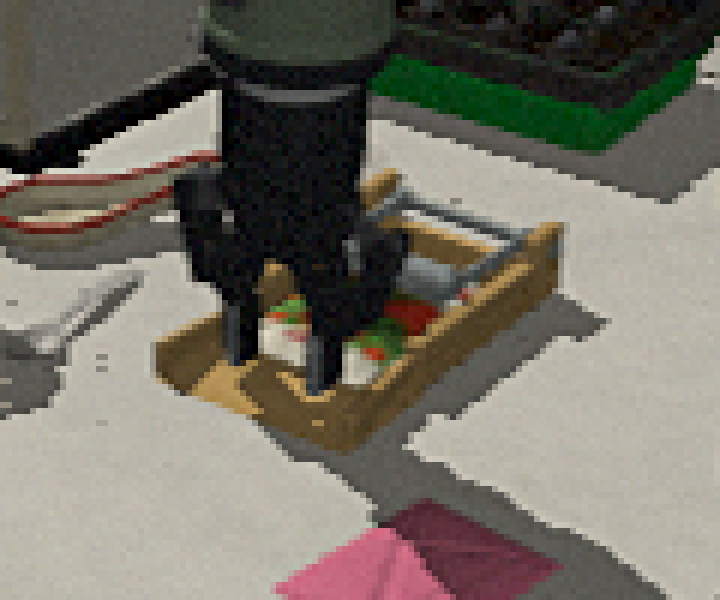

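Request:
{"fn": "play_rows", "kwargs": {
  "increments": [
    {"dx": 0.007,"dy": -0.2,"dz": 0.035,"wx": 0,"wy": 0,"wz": 0,"jaw": 0},
    {"dx": 0.007,"dy": -0.2,"dz": 0.035,"wx": 0,"wy": 0,"wz": 0,"jaw": 0},
    {"dx": 0.007,"dy": -0.2,"dz": 0.035,"wx": 0,"wy": 0,"wz": 0,"jaw": 0},
    {"dx": 0.007,"dy": -0.2,"dz": 0.035,"wx": 0,"wy": 0,"wz": 0,"jaw": 0},
    {"dx": 0.007,"dy": -0.2,"dz": 0.035,"wx": 0,"wy": 0,"wz": 0,"jaw": 0},
    {"dx": 0.007,"dy": -0.2,"dz": 0.035,"wx": 0,"wy": 0,"wz": 0,"jaw": 0}
  ]
}}

```text
clock: 14.3
tcp_pos: [0.5098, -0.1445, 0.0131]
tcp_rot: [0.707, -0.012, 0.707, 0.012]
force: [-0.2, 2.2, -1.2]
gripper_width: 0.501
```

```bash
python3 look2.py p7 scene
```

```text
t 14.3 p [ 0.5098 -0.1445  0.0131] jawaxis yaw 1.93 down [-0. -0. -1.] F [-0.18  2.24 -1.2 ] w 0.501 q [ 0.51  0.75 -0.48  1.97  0.62  0.57 -0.36]
hx -0.0801 front -0.0691 hy -0.0009
```

View pics/scenep7_z.png

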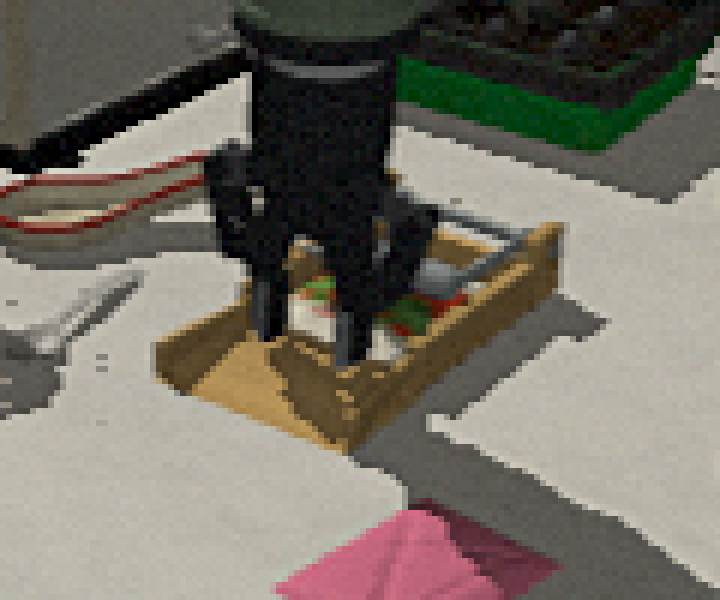

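Request:
{"fn": "play_rows", "kwargs": {
  "increments": [
    {"dx": 0.005,"dy": -0.125,"dz": 0.01,"wx": 0,"wy": 0,"wz": 0,"jaw": 0},
    {"dx": 0.005,"dy": -0.125,"dz": 0.01,"wx": 0,"wy": 0,"wz": 0,"jaw": 0},
    {"dx": 0.005,"dy": -0.125,"dz": 0,"wx": 0,"wy": 0,"wz": 0,"jaw": 0},
    {"dx": 0.005,"dy": -0.1,"dz": 0,"wx": 0,"wy": 0,"wz": 0,"jaw": 0},
    {"dx": 0,"dy": 0,"dz": 0,"wx": 0,"wy": 0,"wz": 0,"jaw": 0}
  ]
}}

```text
clock: 14.85
tcp_pos: [0.5103, -0.154, 0.0135]
tcp_rot: [0.707, -0.012, 0.707, 0.012]
force: [-0.1, 0.7, 0.4]
gripper_width: 0.502
```

Request:
{"fn": "play_rows", "kwargs": {
  "increments": [
    {"dx": 0.002,"dy": -0.05,"dz": 0,"wx": 0,"wy": 0,"wz": 0,"jaw": 0},
    {"dx": 0.002,"dy": -0.05,"dz": 0,"wx": 0,"wy": 0,"wz": 0,"jaw": 0}
  ]
}}

```text
clock: 15.05
tcp_pos: [0.5104, -0.1554, 0.0135]
tcp_rot: [0.707, -0.012, 0.707, 0.012]
force: [0.6, 3.2, -0.1]
gripper_width: 0.5
```

Request:
{"fn": "play_rows", "kwargs": {
  "increments": [
    {"dx": 0.002,"dy": -0.05,"dz": 0,"wx": 0,"wy": 0,"wz": 0,"jaw": 0}
  ]
}}

```text
clock: 15.15
tcp_pos: [0.5104, -0.1564, 0.0135]
tcp_rot: [0.707, -0.012, 0.707, 0.012]
force: [-0.0, 2.9, -1.0]
gripper_width: 0.5
```

```bash
python3 look2.py p8 scene
```

```text
t 15.15 p [ 0.5104 -0.1564  0.0135] jawaxis yaw 1.95 down [ 0.  0. -1.] F [-0.01  2.94 -1.01] w 0.5 q [ 0.53  0.76 -0.48  1.96  0.62  0.58 -0.33]
hx -0.0681 front -0.0571 hy -0.0007
```

View pics/scenep8_z.png

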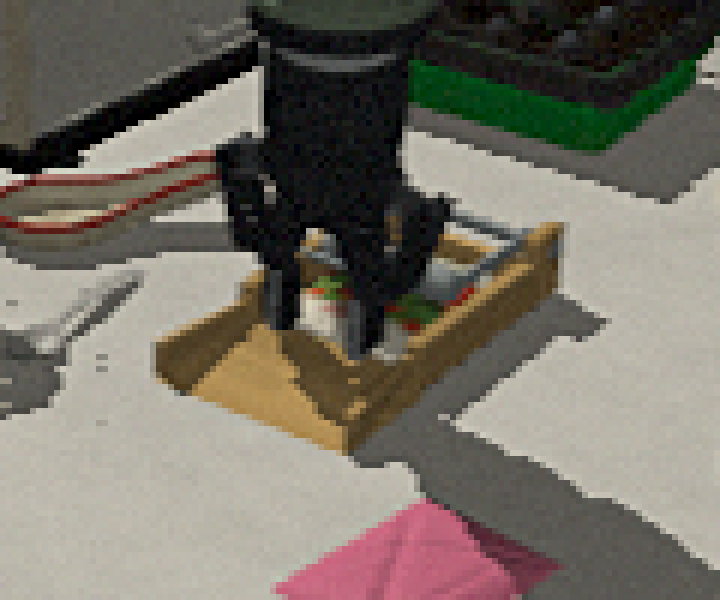

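Sliding friction about 3 N; keep going in 1 mm steps until the wall's force rise.

Request:
{"fn": "play_rows", "kwargs": {
  "increments": [
    {"dx": 0.002,"dy": -0.05,"dz": 0,"wx": 0,"wy": 0,"wz": 0,"jaw": 0}
  ]
}}

```text
clock: 15.3
tcp_pos: [0.5105, -0.1574, 0.0135]
tcp_rot: [0.707, -0.012, 0.707, 0.012]
force: [-0.9, 2.7, -0.2]
gripper_width: 0.497
```

Request:
{"fn": "play_rows", "kwargs": {
  "increments": [
    {"dx": 0.002,"dy": -0.05,"dz": 0,"wx": 0,"wy": 0,"wz": 0,"jaw": 0}
  ]
}}

```text
clock: 15.4
tcp_pos: [0.5105, -0.1576, 0.0135]
tcp_rot: [0.707, -0.012, 0.707, 0.013]
force: [-2.0, 12.0, 2.1]
gripper_width: 0.502
```

Request:
{"fn": "play_rows", "kwargs": {
  "increments": [
    {"dx": 0.001,"dy": -0.025,"dz": 0,"wx": 0,"wy": 0,"wz": 0,"jaw": 0},
    {"dx": 0,"dy": 0,"dz": 0,"wx": 0,"wy": 0,"wz": 0,"jaw": 0}
  ]
}}

```text
clock: 15.6
tcp_pos: [0.5106, -0.1577, 0.0135]
tcp_rot: [0.707, -0.012, 0.707, 0.013]
force: [-0.6, 10.1, 2.1]
gripper_width: 0.497
```

Request:
{"fn": "play_rows", "kwargs": {
  "increments": [
    {"dx": 0,"dy": 0.15,"dz": 0,"wx": 0,"wy": 0,"wz": 0,"jaw": 0},
    {"dx": -0.01,"dy": 0.4,"dz": 0,"wx": 0,"wy": 0,"wz": 0,"jaw": 0},
    {"dx": -0.02,"dy": 0.7,"dz": 0.1,"wx": 0,"wy": 0,"wz": 0,"jaw": 0},
    {"dx": -0.03,"dy": 0.9,"dz": 0.5,"wx": 0,"wy": 0,"wz": 0,"jaw": 0},
    {"dx": 0,"dy": 0.9,"dz": 0.9,"wx": 0,"wy": 0,"wz": 0,"jaw": 0},
    {"dx": 0,"dy": 0.9,"dz": 0.9,"wx": 0,"wy": 0,"wz": 0,"jaw": 0},
    {"dx": 0,"dy": 0.9,"dz": 0.9,"wx": 0,"wy": 0,"wz": 0,"jaw": 0},
    {"dx": 0,"dy": 0.9,"dz": 0.9,"wx": 0,"wy": 0,"wz": 0,"jaw": 0},
    {"dx": 0,"dy": 0.9,"dz": 0.9,"wx": 0,"wy": 0,"wz": 0,"jaw": 0},
    {"dx": 0,"dy": 0.9,"dz": 0.9,"wx": 0,"wy": 0,"wz": 0,"jaw": 0},
    {"dx": 0,"dy": 0.9,"dz": 0,"wx": 0,"wy": 0,"wz": 0,"jaw": 0},
    {"dx": 0,"dy": 0.9,"dz": 0,"wx": 0,"wy": 0,"wz": 0,"jaw": 0},
    {"dx": 0,"dy": 0.9,"dz": 0,"wx": 0,"wy": 0,"wz": 0,"jaw": 0},
    {"dx": 0,"dy": 0.9,"dz": 0,"wx": 0,"wy": 0,"wz": 0,"jaw": 0},
    {"dx": 0,"dy": 0.9,"dz": 0,"wx": 0,"wy": 0,"wz": 0,"jaw": 0}
  ]
}}

```text
clock: 17.1
tcp_pos: [0.5086, 0.0841, 0.1343]
tcp_rot: [0.707, -0.012, 0.707, 0.012]
force: [0.4, -1.3, -0.3]
gripper_width: 0.501
```

```bash
python3 look2.py p9 scene top
```

```text
t 17.1 p [0.5086 0.0841 0.1343] jawaxis yaw 2.01 down [ 0. -0. -1.] F [ 0.36 -1.32 -0.25] w 0.501 q [ 0.18  0.55 -0.62  1.95  0.45  0.78 -0.66]
hx -0.3086 front -0.2976 hy 0.0059
```

View pics/scenep9_z.png

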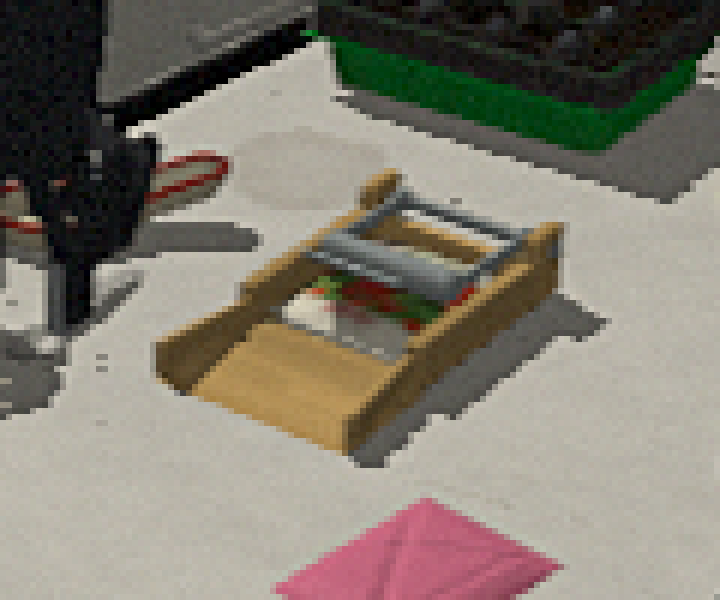

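View pics/topp9_z.png

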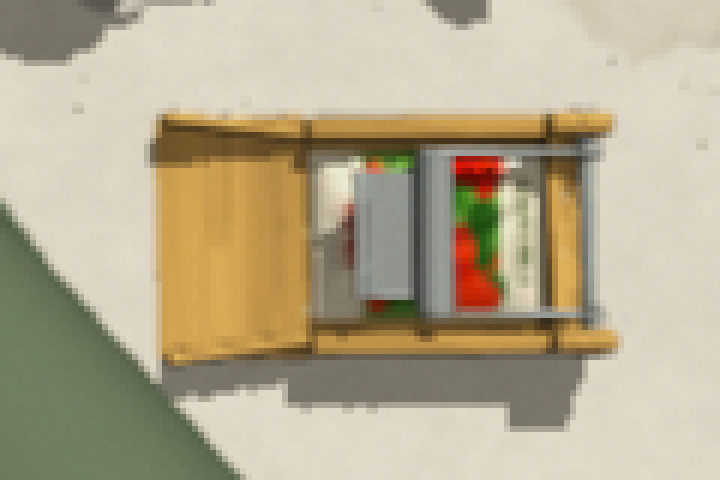

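View pics/scenep9.png

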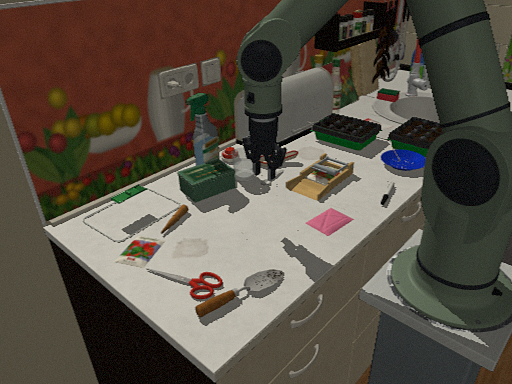

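```bash
python3 - <<'E'
from h import *
for n,k in(("top","0"),("top","p9"),("scene","p9")):
    P=cloud(n,np.load(f"{n}{k}.npy"));r=P[...,:2]-[.5135,-.2245]
    a=r@[.0349,-.9994];b=r@[.9994,.0349];z=P[...,2]
    o=[]
    for q in np.arange(-.076,.07,.006):
        m=(a>q)&(a<q+.006)&(abs(b)<.03)&(z<.1);o.append((round(q*1000),int(round(np.median(z[m])*1000)) if m.sum()>2 else None))
    print(n,k,o)
    if k=="p9":
        for s in(-1,1):
            for lo,hi in((-.05,-.025),(.015,.055)):
                m=(a>lo)&(a<hi)&(b*s>.032)&(b*s<.04)&(z<.1);print("side",s,lo,np.median(z[m])*1000 if m.sum() else None)
E
```

```text
top 0 [(-76, 11), (-70, 13), (-64, 13), (-58, 7), (-52, 9), (-46, 34), (-40, 33), (-34, 31), (-28, 27), (-22, 24), (-16, 23), (-10, 32), (-4, 33), (2, 31), (8, 12), (14, 12), (20, 12), (26, 12), (32, 12), (38, 10), (44, 9), (50, 6), (56, 19), (62, 26), (68, 35)]
top p9 [(-76, 11), (-70, 13), (-64, 12), (-58, 14), (-52, 19), (-46, 22), (-40, 47), (-34, 44), (-28, 39), (-22, 35), (-16, 34), (-10, 41), (-4, 43), (2, 41), (8, 22), (14, 21), (20, 22), (26, 21), (32, 21), (38, 21), (44, 19), (50, 17), (56, 24), (62, 26), (68, 35)]
side -1 -0.05 17.73130042771725
side -1 0.015 18.387678956018917
side 1 -0.05 17.002723633304235
side 1 0.015 18.88416641186914
scene p9 [(-76, 11), (-70, 12), (-64, 13), (-58, 14), (-52, 19), (-46, 21), (-40, 19), (-34, 20), (-28, 20), (-22, 20), (-16, 34), (-10, 38), (-4, 41), (2, None), (8, None), (14, None), (20, None), (26, None), (32, 21), (38, 19), (44, 18), (50, 22), (56, 21), (62, 24), (68, 32)]
side -1 -0.05 15.156384126658851
side -1 0.015 17.15177994498759
side 1 -0.05 16.901034491477084
side 1 0.015 32.35606446729765
```

```bash
python3 -c "
from h import *
a=cv2.imread('pics/top0.png').astype(int);b=cv2.imread('pics/topp9.png').astype(int)
print(np.abs(a-b)[230:270,250:300].mean(),np.abs(a-b)[145:165,285:330].mean(), np.abs(a-b)[100:140,270:360].mean())
print(manip.hand_in())"
```

```text
84.4335 12.547777777777778 11.354259259259258
the job is handed in; nothing more can be done
None
```

I slid the loose packet up the ramp with two half-open fingers on its rear edge. It went in under the steel arm, flat on the packet already there, and I handed the job in at about 17 s.

**Last checks**
- **Home against the wall:** the pushing force rose from about 3 N to 12 N at the back wall. By the tool position, the packet's rear edge was then at holder x of about -56 mm; -56.5 mm is fully home.
- **Lying flat:** depth in both views puts the packet's top at about 21–22 mm along its length, up from about 12 mm before.
- **Arm resting on it:** the top view shows the bar's top about 10 mm higher than at the start, one packet's thickness. The robot is clear of everything.
- **Packet underneath:** I did not see it separately at the end; the 10 mm rise says it is still there below.
- **Other things on the worktop:** in the last scene picture the pink packet, scissors, trowel and far seed packet look unmoved. The spoon and tumbler were partly hidden there; where I compared the top pictures around them, I saw little change.

**What did not go cleanly**
- While finding the fingers' height I pressed the fingertips on the bare worktop, up to about 64 N. That is below the 120 N wrist limit but more than I intended. I took the 40 N limit to cover only the arm and the gripper's body.
- The before-and-after comparison of the top picture was no use for the pink packet, because the robot hid it. For that one I rely on the scene view.
- The detection networks differed from my depth fits by several millimetres, so I went by the fits and overlays.

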